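Pack up the stacking desk tidy

ROBOT

A 6-joint arm with a two-finger parallel gripper is mounted at the origin on the work surface; the furniture and walls round the work are solid. World frame = base frame: x ahead of the robot, y to its left, z up, the work surface at z = 0. Lengths are in mm, angles in rad, forces in N, time in s.
With the tool pointing down it reaches from about 250 to 775 mm from the base axis. Payload 4 kg.
Tool frame: the origin (TCP) lies between the finger pads; the fingertips stand 19 mm ahead of it and the grasp point (between the pads) is the TCP; z points along the fingers, x is the direction in which the jaws open and shut, and the axes are right-handed (so a half turn about z gives the same grasp; the last joint's range is limited). The gripper opens to 94 mm and grips with 3 to 60 N. Pads are 16 mm wide; open, the fingers measure 119 mm over their backs; the gripper's body (75 mm by 177 mm) begins 78 mm behind the grasp point.
Start: joints at [-1.31, 0.087, 1.371, -0, 1.684, -0.103], TCP at [195.704, -514.022, 224.506] pointing down, gripper open.
Joint ranges: [-3.1, 3.1], [-0.76, 2.03], [0.27, 2.55], [-1.08, 4.22], [0.17, 2.65], [-2.57, 2.57]. Speed limits (rad/s): [2.79, 2.79, 3.14, 3.14, 3.14, 3.14].

INTERFACE

Orientations are given as a unit quaternion [x, y, z, w].
In Python, from plant import arm gives the robot as it stands. The module is installed in compiled form; this text tells all that it offers.
- The arm moves only by the tool play_rows, never from a script. Its argument "rows" is a list of rows, each an object with "twist": the turn, a rotation vector about the tool's x, y, z in rad, a list of three; "translation": the shift along the tool's x, y, z in mm, a list of three; "grip": the gripper command: -1 is shut, 1 is fully open, values between are in proportion. A call has exactly 10 rows; each row shifts and turns the commanded pose from where the row before left it, along the tool's axes as they then stand; what a row does not reach is not made up. A row lasts 1/12 s, in which the tool goes at most 41.7 mm and 7.16 degrees, less where a joint would pass 70% of its speed; a pose out of reach is approached as far as the arm can. A call is refused whole if a number of a shift passes 41.7 or a number of a turn 0.125, either way. A call with a gripper value outside its range is refused whole. The fingers move at their own pace and stop on an object; "squeeze" is the grip in N (left out, the last holds). Time passes only in rows, so rows that do not move let the fingers close, or fill a call up. It gives the time, the measured TCP pose, the force and the opening at its end, in the units of the state.
- arm.observe(): the state, without advancing time (a new reading comes with each control period).
- arm.get_image(name): name is "scene" or "top" or "wrist"; returns a dict with "frame" (480x640x3 uint8, red, green, blue), "K" (3x3 intrinsics, pixels), "pose" (4x4, takes a point from camera to world coordinates). Camera axes: x right, y down, z forward; pixel columns grow to the right and rows downward; lengths in mm; the calibration is good to about 2 mm. A picture is of the moment at which its call begins. There is no depth.
- arm.hand_in(): hands the job in, once; it reports no verdict.
The state is a dict: "time_s": time; "joint_positions": joint angles; "joint_velocities": joint speeds; "joint_efforts": joint torques, N m; "tcp_pos": TCP position; "ee_rot": TCP orientation; "wrist_force": force on the tool from outside, world axes, zero at the start; "wrist_torque": the same for the moment, N m; "opening": finger opening in mm.
Only numpy, scipy, OpenCV 4.12 (cv2) and the standard library are available. Lean on these libraries where they do the work, as an engineer would, in place of code of your own. Each camera call takes 0.05 s, during which the arm holds its last target.

TASK

Put the desk tidy away, building it from the bottom up: first lay the eraser and the binder clip in the bottom tray, one to each compartment, then set the upper tray squarely on the bottom tray. After that lay the memory stick in either compartment of the upper tray, and last of all put the lid on. Lower the tray and the lid gently until they are fully home, and leave the mouse and the spectacle case where they are.

Things in the scene. Friction and masses are not known exactly. Their poses are not given: they have to be found in the camera images.
- base_tray: Bottom tray, fixed: open, dark wood, with a projecting plinth 134x184x8 mm round its foot. Body 110 (x) x 160 (y), rim at z 44, walls 6. A 6 mm partition along x at y=0 (top z 36) makes two compartments 98 (x) x 71 (y), centres y=+38, -38, floor z 14. Brass card frame on -x side. Origin: centre of underside, on the desk, z up.
- upper_tray: Loose open tray, dark wood, no plinth, 110 (x) x 160 (y) x 38 mm, 0.25 kg. Origin: centre of underside. Tapered foot z 0-5 drops into the bottom tray's rim, 2 mm play a side; home when its origin is 39 above that tray's, either way round. Floor z 10. Grip: 10 mm partition along x at y=0, z 10-31, fingers closing along y, one in each compartment (98 (x) x 69 (y), centres y=+39.5, -39.5).
- lid: Loose lid, dark wood, 110 (x) x 160 (y) mm, 0.22 kg. Origin: centre of underside. Tapered foot z 0-5 drops into the upper tray's rim, 2 mm play a side; board z 5-13. Home when its origin is 33 mm above the upper tray's, either way round. Brass bar handle along y over the centre, 14 wide (x), 70 long, z 25-37, on two posts at y=+26, -26: grip it with fingers closing along x.
- eraser: Eraser: white block in a blue sleeve, 21 (x) x 45 (y) x 12 (z) mm, lying flat on the desk. Origin: centre of the underside. Grip across x.
- binder_clip: Black steel binder clip with a wire loop, lying on the desk. Origin on its underside. Body 32 mm wide (x, flat ends at +16, -16), y -2 to +17, z up to 14; the wire loop goes on to y = -17 and does not collide. Grip across x at about y = +7 mm.
- memory_stick: Memory stick: black, with a bare metal plug, 18 (x) x 50 (y) x 8 (z) mm, lying flat on the desk; black body from y = -13 to +25 mm, plug 12 mm wide at the -y end. Origin: centre of the underside. Grip the body across x at about y = +5 mm.
- mouse: Grey computer mouse, 111 x 60 x 36 mm, loose: a bystander. Origin: centre of the underside.
- glasses_case: Dark red hard spectacle case, 58 (x) x 155 (y) x 36 mm, loose: a bystander. Origin: centre of the underside.
Not all that is in view belongs to the job. Several things look just like the memory_stick: the one meant starts nearest to the robot's base.

How it is judged:
By the outcome, as a careful person would: the job done as asked, in the order asked, and still so for the second after the job is handed in, with the robot touching nothing.
It also fails if it takes over 141 s, if anything falls off the work surface, if the arm or the gripper's body presses on something with over 40 N, if the wrist force passes 120 N, or if a joint passes its speed limit or range.

## Working session

There is one attempt and no reset: what is moved stays moved. The work goes in short steps, Python scripts to look and compute and a tool call to move; the robot and the scene stay as the last step left them, time stands still between calls to the robot, and variables do not carry over. Pictures are saved under pics/ and viewed, and the job is handed in when it is done.

Besides the shell and the picture viewer there is one more tool, called after ">>>" in YAML: its name, and indented under it one key for each argument. play_rows: Moves the arm, as the interface text tells. Its arguments: {"type":"object","properties":{"rows":{"type":"array"},"squeeze":{"type":"number"}},"required":["rows"]}

```bash
mkdir -p pics; ls; python3 - <<'E'
from plant import arm
import cv2,numpy as np
print(arm.observe())
for n in ["scene","top","wrist"]:
    d=arm.get_image(n); cv2.imwrite(f"pics/{n}0.png",d["frame"][:,:,::-1]); print(n,d["K"],d["pose"])
E
```

```text
pics
{'time_s': 0.0, 'joint_positions': array([-1.31008374e+00,  8.79702462e-02,  1.37224654e+00, -3.82588324e-06,
        1.68360450e+00, -1.03099885e-01]), 'joint_velocities': array([-0.00042603, -0.00048413, -0.00023824, -0.00070141,  0.00015994,
       -0.00081051]), 'joint_efforts': array([-6.25073335e-04, -3.40176666e+01, -3.02428901e+01,  7.18751061e-02,
        3.28796741e-02, -1.39007248e-04]), 'tcp_pos': array([ 195.5746024 , -513.50882637,  223.29972558]), 'ee_rot': array([ 8.23358265e-01, -5.67520860e-01, -8.48758890e-04, -7.22017979e-04]), 'wrist_force': array([ 0.05752052, -0.85859215, -0.27345275]), 'wrist_torque': array([ 0.00718124,  0.03974534, -0.02517962]), 'opening': 93.93926334665957}
scene [[435.00110789   0.         311.58924636]
 [  0.         435.00110789 241.96412399]
 [  0.           0.           1.        ]] [[ 8.44393721e-01 -3.68694695e-01  3.88668837e-01  2.57165781e+02]
 [-5.35542858e-01 -5.99750350e-01  5.94553080e-01 -5.19792690e+02]
 [ 1.38957048e-02 -7.10185708e-01 -7.03877241e-01  6.86305543e+02]
 [ 0.00000000e+00  0.00000000e+00  0.00000000e+00  1.00000000e+00]]
top [[447.86215344   0.         313.17503357]
 [  0.         447.86215344 246.67603292]
 [  0.           0.           1.        ]] [[ 1.33534490e-03 -9.96731666e-01  8.07725389e-02  5.57817467e+02]
 [-9.99725743e-01  5.57900039e-04  2.34121068e-02  2.94220817e+01]
 [-2.33806512e-02 -8.07816498e-02 -9.96457561e-01  9.08472291e+02]
 [ 0.00000000e+00  0.00000000e+00  0.00000000e+00  1.00000000e+00]]
wrist [[346.82682607   0.         319.90569617]
 [  0.         346.82682607 237.30910545]
 [  0.           0.           1.        ]] [[ 3.55363081e-01 -8.99650211e-01 -2.53666273e-01  2.69690062e+02]
 [-9.34726778e-01 -3.42523686e-01 -9.46751045e-02 -4.85279704e+02]
 [-1.71222934e-03  2.70752695e-01 -9.62647415e-01  3.83694786e+02]
 [ 0.00000000e+00  0.00000000e+00  0.00000000e+00  1.00000000e+00]]
```

View pics/scene0.png

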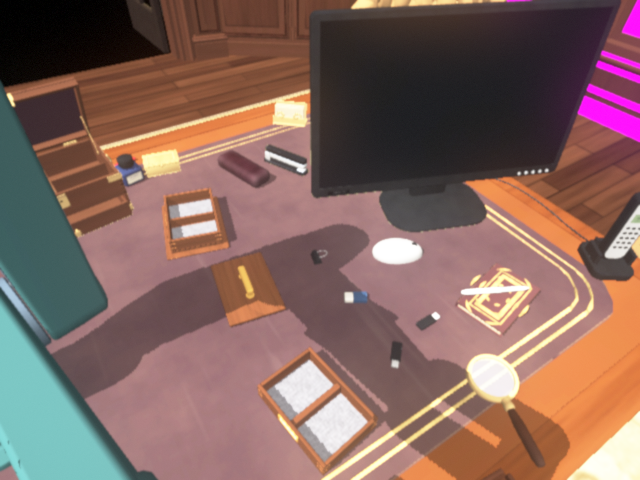

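View pics/top0.png

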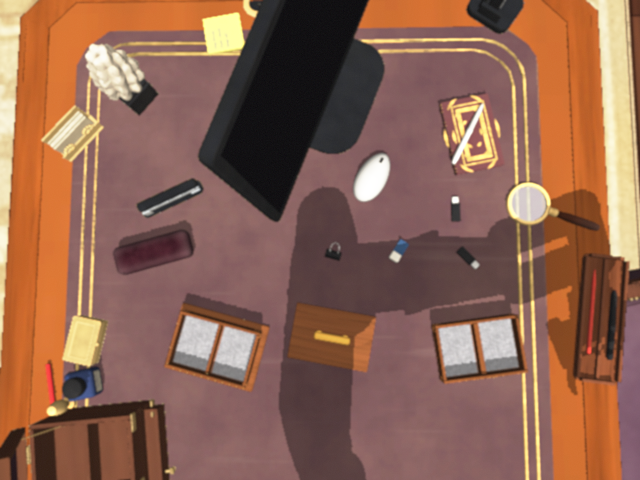

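View pics/wrist0.png

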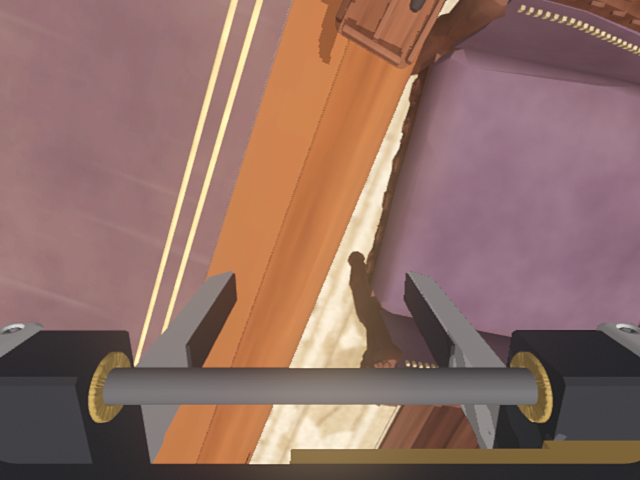

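```bash
cat > h.py <<'E'
import numpy as np, cv2
from plant import arm
def cast(d,uv,z):
    uv=np.atleast_2d(np.asarray(uv,float))
    r=np.c_[uv,np.ones(len(uv))]@np.linalg.inv(d["K"]).T@d["pose"][:3,:3].T
    o=d["pose"][:3,3]
    return o+r*((z-o[2])/r[:,2])[:,None]
def proj(d,p):
    p=np.atleast_2d(np.asarray(p,float))
    c=(p-d["pose"][:3,3])@d["pose"][:3,:3]
    q=c@d["K"].T
    return q[:,:2]/q[:,2:]
def crop(d,x0,y0,w,h,s,name):
    f=cv2.resize(d["frame"][y0:y0+h,x0:x0+w],None,fx=s,fy=s,interpolation=cv2.INTER_CUBIC)
    cv2.imwrite("pics/"+name,f[:,:,::-1])
E
python3 - <<'E'
from h import *
d=arm.get_image("top")
np.savez("top0.npz",**d)
crop(d,160,290,230,110,3.4,"a1.png")
crop(d,310,190,220,200,3,"a2.png")
E
```

```text
(no output)
```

View pics/a1.png

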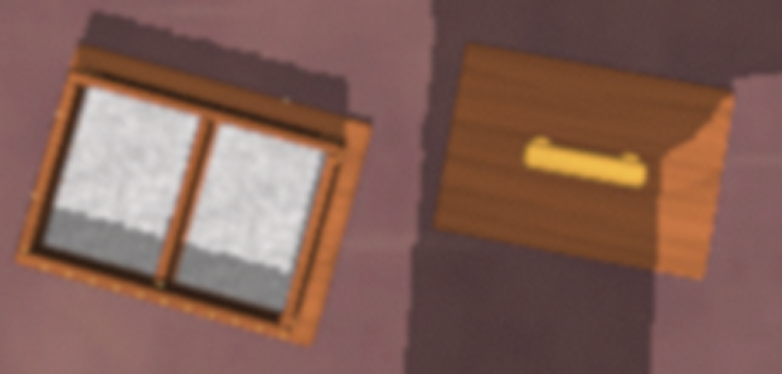

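View pics/a2.png

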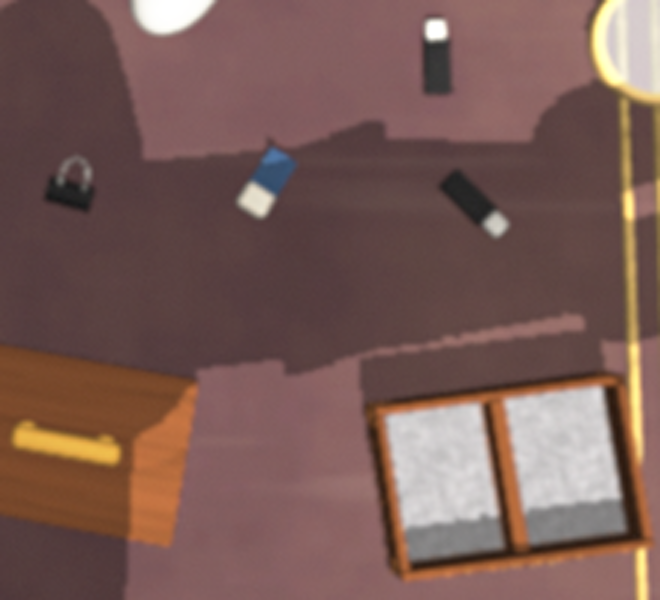

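```bash
cat > m0.py <<'E'
from h import *
d=dict(np.load("top0.npz"))
f=d["frame"].astype(int)
hsv=cv2.cvtColor(d["frame"],cv2.COLOR_RGB2HSV)
def A(x,y,s,ox,oy): return [ox+(x+.5)/s-.5,oy+(y+.5)/s-.5]
def rect(pts,z,name):
    P=cast(d,pts,z)[:,:2]
    c=P.mean(0); e=np.diff(np.r_[P,P[:1]],axis=0)
    print(name,c.round(1),np.linalg.norm(e,axis=1).round(1),np.degrees(np.arctan2(e[:,1],e[:,0])).round(1))
s=3.4
rect([A(80,75,s,160,290),A(345,150,s,160,290),A(295,335,s,160,290),A(20,262,s,160,290)],44,"base")
rect([A(465,43,s,160,290),A(733,93,s,160,290),A(704,279,s,160,290),A(433,227,s,160,290)],13,"lid")
rect([A(368,408,3,310,190),A(620,378,3,310,190),A(650,540,3,310,190),A(402,578,3,310,190)],38,"upper")
def blob(mask,box,z,name):
    x0,y0,x1,y1=box
    m=np.zeros(mask.shape,np.uint8); m[y0:y1,x0:x1]=mask[y0:y1,x0:x1]
    cs,_=cv2.findContours(m,cv2.RETR_EXTERNAL,cv2.CHAIN_APPROX_NONE)
    c=max(cs,key=cv2.contourArea)
    P=cast(d,c[:,0],z)[:,:2].astype(np.float32)
    r=cv2.minAreaRect(P); print(name,np.round(r[0],1),np.round(r[1],1),round(r[2],1),"cen",P.mean(0).round(1))
V=hsv[...,2];S=hsv[...,1];H=hsv[...,0]
bg=[80,60,60]
blue=(f[...,2]>f[...,0]+20).astype(np.uint8)
lite=((V>140)&(S<60)).astype(np.uint8)
dark=(V<45).astype(np.uint8)
blob(blue,(380,230,415,270),12,"er blue"); blob(lite,(380,230,415,270),12,"er white")
blob(blue|lite,(380,230,415,270),12,"er all")
blob(dark,(320,235,345,265),12,"clip")
blob(dark,(440,190,470,225),8,"stA"); blob(lite,(440,190,470,225),4,"plA")
blob(dark,(450,240,485,275),8,"stB"); blob(lite,(450,240,485,275),4,"plB")
E
python3 m0.py
```

```text
base [430.  239.2] [156.7 105.4 160.5 108.9] [-105.3  165.2   75.9  -16.7]
lid [452.2  14.6] [158.6 107.6 159.  107.5] [-100.3  170.5   79.6   -9.7]
upper [ 434.8 -266.5] [160.8 102.1 157.5 107.7] [ -83.1 -171.5   98.9   10.3]
er blue [ 631.2 -125.1] [20.7 26.6] 58.6 cen [ 630.9 -124.9]
er white [ 611.  -113.1] [20.9 17.8] 56.0 cen [ 611. -113.]
er all [ 622.9 -120.2] [20.7 45.9] 59.3 cen [ 622.7 -120. ]
clip [615.2  11.6] [28.6 14.1] 75.9 cen [614.3  12.2]Traceback (most recent call last):
  File "m0.py", line 29, in <module>
    blob(dark,(440,190,470,225),8,"stA"); blob(lite,(440,190,470,225),4,"plA")
    ~~~~^^^^^^^^^^^^^^^^^^^^^^^^^^^^^^^^
  File "m0.py", line 18, in blob
    c=max(cs,key=cv2.contourArea)
ValueError: max() iterable argument is empty
```

```bash
cat > m1.py <<'E'
from h import *
a=dict(np.load("top0.npz")); b=arm.get_image("scene"); np.savez("scene0.npz",**b)
def tri(u,v):
    Ps=[]
    for d,q in((a,u),(b,v)):
        R=d["pose"][:3,:3].T; t=-R@d["pose"][:3,3]
        Ps.append(d["K"]@np.c_[R,t])
    X=cv2.triangulatePoints(Ps[0],Ps[1],np.array(u,float).reshape(2,1),np.array(v,float).reshape(2,1))
    X=(X[:3]/X[3]).ravel(); print(X.round(0), proj(a,X).round(1),proj(b,X).round(1))
tri((277,220),(313,190)); tri((200,160),(313,190)); tri((277,220),(313,12)); tri((200,160),(313,12))
tri((398,250),(358,297)); tri((333,250),(318,257))
print(proj(a,[558,29,0]))
E
python3 m1.py
```

```text
[673. 115.  95.] [[277.  219.9]] [[312.9 190. ]]
[ 829.  324. -105.] [[196.7 165.5]] [[318.4 189.5]]
[627.  71. 475.] [[281.6 212.4]] [[306.8  12.2]]
[691. 160. 441.] [[201.5 157.5]] [[311.1  12.1]]
[ 626. -122.    5.] [[398.7 248.9]] [[356.7 297.1]]
[623.  11.   2.] [[332.7 250.6]] [[318.7 257. ]]
[[323.89239312 282.89337266]]
```

```bash
cat > go.py <<'E'
# usage: go.py x y z yaw : print deltas needed (yaw after the turn)
import sys
from h import *
from scipy.spatial.transform import Rotation as R
def state():
    s=arm.observe(); q=R.from_quat(s["ee_rot"]).as_matrix()
    return s,q,np.degrees(np.arctan2(q[1,0],q[0,0]))
if __name__=="__main__":
    x,y,z,yaw=map(float,sys.argv[1:])
    s,q,cy=state()
    dw=np.array([x,y,z])-s["tcp_pos"]
    dy=(yaw-cy+180)%360-180
    n=np.radians(yaw); X=np.array([np.cos(n),np.sin(n),0]); Y=np.array([np.sin(n),-np.cos(n),0])
    print("t",round(s["time_s"],2),"pos",s["tcp_pos"].round(1),"yaw",round(cy,2),"tilt z",q[:,2].round(4),"F",s["wrist_force"].round(1),"open",round(s["opening"],1))
    print("tool turn z",round(-np.radians(dy),3),"shift in NEW-yaw tool axes",round(dw@X,1),round(dw@Y,1),round(-dw[2],1)," in CURRENT",(q.T@dw).round(1))
E
sed -i 's/(V<45)/(V<60)/' m0.py; python3 m0.py; python3 go.py 623 -120 223 59.3
```

```text
base [430.  239.2] [156.7 105.4 160.5 108.9] [-105.3  165.2   75.9  -16.7]
lid [452.2  14.6] [158.6 107.6 159.  107.5] [-100.3  170.5   79.6   -9.7]
upper [ 434.8 -266.5] [160.8 102.1 157.5 107.7] [ -83.1 -171.5   98.9   10.3]
er blue [ 631.2 -125.1] [20.7 26.6] 58.6 cen [ 630.9 -124.9]
er white [ 611.  -113.1] [20.9 17.8] 56.0 cen [ 611. -113.]
er all [ 622.9 -120.2] [20.7 45.9] 59.3 cen [ 622.7 -120. ]
clip [615.3  11.6] [30.5 16.8] 74.0 cen [614.8  11.4]
stA [ 700.8 -235.3] [12.  28.7] 88.7 cen [ 700.8 -235.1]
plA [ 727.  -237.1] [16.3 14.4] 89.8 cen [ 727.6 -237. ]
stB [ 613.5 -253.5] [34.9 17.1] 44.0 cen [ 613.6 -253.7]
plB [ 595.6 -274.2] [12.6 11.4] 44.0 cen [ 595.5 -274. ]
t 0.25 pos [ 195.6 -513.8  223.9] yaw -69.15 tilt z [-3.e-04  1.e-03 -1.e+00] F [-0.2  0.5  0. ] open 94.0
tool turn z -2.242 shift in NEW-yaw tool axes 556.8 166.4 0.9  in CURRENT [-215.9 -539.5    1.2]
```

>>> play_rows:
  rows:
    - {"twist": [0, 0, 0], "translation": [-15.4, -38.5, 0], "grip": 0}
    - {"twist": [0, 0, 0], "translation": [-15.4, -38.5, 0], "grip": 0}
    - {"twist": [0, 0, 0], "translation": [-15.4, -38.5, 0], "grip": 0}
    - {"twist": [0, 0, 0], "translation": [-15.4, -38.5, 0], "grip": 0}
    - {"twist": [0, 0, 0], "translation": [-15.4, -38.5, 0], "grip": 0}
    - {"twist": [0, 0, 0], "translation": [-15.4, -38.5, 0], "grip": 0}
    - {"twist": [0, 0, 0], "translation": [-15.4, -38.5, 0], "grip": 0}
    - {"twist": [0, 0, 0], "translation": [-15.4, -38.5, 0], "grip": 0}
    - {"twist": [0, 0, 0], "translation": [-15.4, -38.5, 0], "grip": 0}
    - {"twist": [0, 0, 0], "translation": [-15.4, -38.5, 0], "grip": 0}

```text
time_s: 1.08
tcp_pos: [501.9, -231.4, 224.5]
ee_rot: [0.823, -0.567, 0.0, 0.0]
wrist_force: [-0.2, -1.2, 1.1]
opening: 47.1
```

>>> play_rows:
  rows:
    - {"twist": [0, 0, 0], "translation": [-15.4, -38.5, 0], "grip": 0}
    - {"twist": [0, 0, 0], "translation": [-15.4, -38.5, 0], "grip": 0}
    - {"twist": [0, 0, 0], "translation": [-15.4, -38.5, 0], "grip": 0}
    - {"twist": [0, 0, 0], "translation": [-15.4, -38.5, 0], "grip": 0}
    - {"twist": [0, 0, -0.125], "translation": [0, 0, 0], "grip": 0}
    - {"twist": [0, 0, -0.125], "translation": [0, 0, 0], "grip": 0}
    - {"twist": [0, 0, -0.125], "translation": [0, 0, 0], "grip": 0}
    - {"twist": [0, 0, -0.125], "translation": [0, 0, 0], "grip": 0}
    - {"twist": [0, 0, -0.125], "translation": [0, 0, 0], "grip": 0}
    - {"twist": [0, 0, -0.125], "translation": [0, 0, 0], "grip": 0}

```text
time_s: 1.92
tcp_pos: [622.7, -120.6, 224.1]
ee_rot: [0.975, -0.223, -0.0, 0.0]
wrist_force: [-0.1, -0.4, 0.0]
opening: 46.9
```

>>> play_rows:
  rows:
    - {"twist": [0, 0, -0.125], "translation": [0, 0, 0], "grip": 0}
    - {"twist": [0, 0, -0.125], "translation": [0, 0, 0], "grip": 0}
    - {"twist": [0, 0, -0.125], "translation": [0, 0, 0], "grip": 0}
    - {"twist": [0, 0, -0.125], "translation": [0, 0, 0], "grip": 0}
    - {"twist": [0, 0, -0.125], "translation": [0, 0, 0], "grip": 0}
    - {"twist": [0, 0, -0.125], "translation": [0, 0, 0], "grip": 0}
    - {"twist": [0, 0, -0.125], "translation": [0, 0, 0], "grip": 0}
    - {"twist": [0, 0, -0.125], "translation": [0, 0, 0], "grip": 0}
    - {"twist": [0, 0, -0.125], "translation": [0, 0, 0], "grip": 0}
    - {"twist": [0, 0, -0.125], "translation": [0, 0, 0], "grip": 0}

```text
time_s: 2.75
tcp_pos: [622.6, -120.7, 224.1]
ee_rot: [0.921, 0.389, -0.0, -0.0]
wrist_force: [0.4, -0.2, 0.4]
opening: 46.7
```

```bash
python3 go.py 623 -120 120 59.3; python3 - <<'E'
from h import *
d=arm.get_image("wrist"); np.savez("w1.npz",**d); cv2.imwrite("pics/w1.png",d["frame"][:,:,::-1])
print(proj(d,[[623,-120,12],[615,12,12]]))
E
```

```text
t 2.75 pos [ 622.6 -120.7  224.1] yaw 45.79 tilt z [-5.e-04  1.e-04 -1.e+00] F [ 0.4 -0.2  0.4] open 46.7
tool turn z -0.236 shift in NEW-yaw tool axes 0.8 -0.0 104.1  in CURRENT [  0.8  -0.2 104.1]
[[320.23103065 214.48889714]
 [407.60602921 120.35633189]]
```

View pics/w1.png

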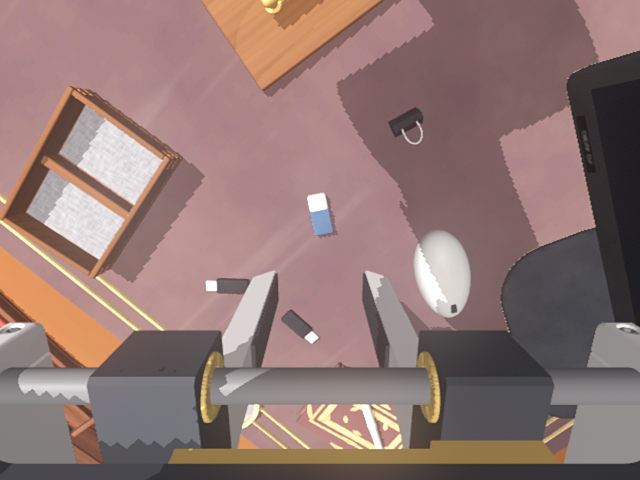

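```bash
cat > blob.py <<'E'
from h import *
def blob(d,mask,box,z,name):
    x0,y0,x1,y1=box
    m=np.zeros(mask.shape,np.uint8); m[y0:y1,x0:x1]=mask[y0:y1,x0:x1]
    cs,_=cv2.findContours(m,cv2.RETR_EXTERNAL,cv2.CHAIN_APPROX_NONE)
    c=max(cs,key=cv2.contourArea)
    P=cast(d,c[:,0],z)[:,:2].astype(np.float32)
    r=cv2.minAreaRect(P); print(name,np.round(r[0],1),np.round(r[1],1),round(r[2],1),"px",c[:,0].mean(0).round(1))
def masks(d):
    f=d["frame"].astype(int); hsv=cv2.cvtColor(d["frame"],cv2.COLOR_RGB2HSV)
    V=hsv[...,2];S=hsv[...,1]
    return (f[...,2]>f[...,0]+20).astype(np.uint8),((V>140)&(S<60)).astype(np.uint8),(V<60).astype(np.uint8)
E
python3 - <<'E'
from blob import *
d=dict(np.load("w1.npz")); b,l,k=masks(d)
blob(d,b|l,(295,180,345,245),12,"er"); blob(d,k,(380,100,430,140),12,"clip")
blob(d,k,(210,270,262,300),8,"stB")
E
```

```text
er [ 621.1 -119.3] [55.  71.3] 45.8 px [319.5 212. ]
clip [621.4   9.8] [11.9  1.7] 79.4 px [410.2 126.7]Traceback (most recent call last):
  File "<stdin>", line 4, in <module>
  File "blob.py", line 6, in blob
    c=max(cs,key=cv2.contourArea)
ValueError: max() iterable argument is empty
```

```bash
python3 - <<'E'
from h import *
d=dict(np.load("w1.npz"))
p=cast(d,[(308,196),(325,194),(332,234),(315,236)],12);print(p.round(1),p.mean(0))
e=np.diff(np.r_[p,p[:1]],axis=0);print(np.linalg.norm(e,axis=1).round(1),np.degrees(np.arctan2(e[:,1],e[:,0])).round(1))
crop(d,290,180,160,120,5,"w1c.png"); crop(d,370,90,80,60,10,"w1d.png")
E
```

```text
[[ 599.2 -115.3   12. ]
 [ 610.4 -100.6   12. ]
 [ 648.  -126.1   12. ]
 [ 636.5 -141.2   12. ]] [ 623.5263036  -120.79067619   12.        ]
[18.5 45.4 19.1 45.4] [  52.5  -34.1 -127.3  145.1]
```

View pics/w1c.png

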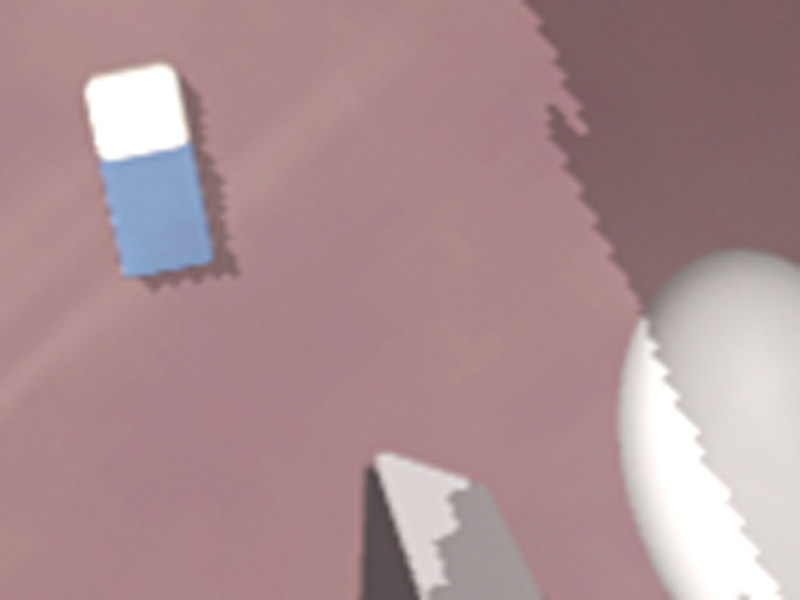

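View pics/w1d.png

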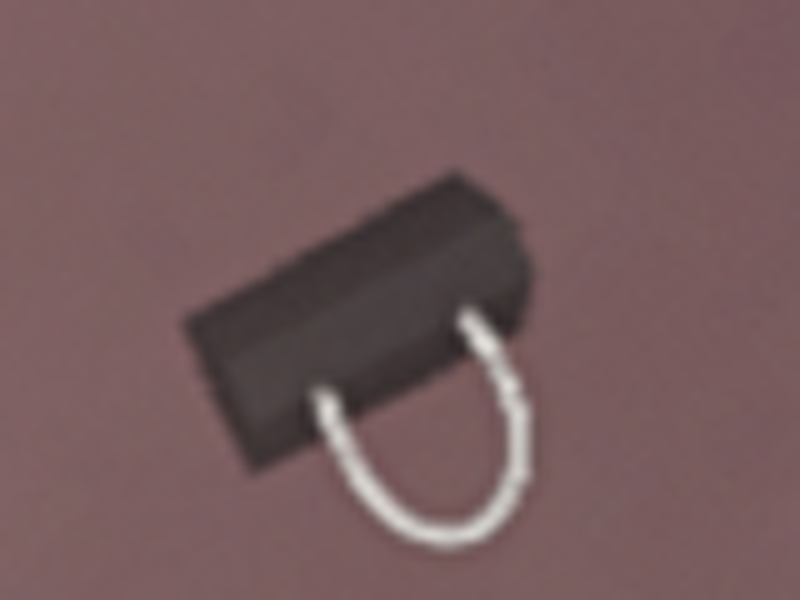

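>>> play_rows:
  rows:
    - {"twist": [0, 0, -0.107], "translation": [0, 0, 37], "grip": 0}
    - {"twist": [0, 0, -0.107], "translation": [0, 0, 37], "grip": 0}
    - {"twist": [0, 0, 0], "translation": [0, 0, 37], "grip": 0}
    - {"twist": [0, 0, 0], "translation": [0, 0, 37], "grip": 0}
    - {"twist": [0, 0, 0], "translation": [0, 0, 30], "grip": 0}
    - {"twist": [0, 0, 0], "translation": [0, 0, 15], "grip": 0}
    - {"twist": [0, 0, 0], "translation": [0, 0, 6], "grip": 0}
    - {"twist": [0, 0, 0], "translation": [0, 0, 4], "grip": 0}
    - {"twist": [0, 0, 0], "translation": [0, 0, 0], "grip": 0}
    - {"twist": [0, 0, 0], "translation": [0, 0, 0], "grip": 0}
  squeeze: 15

```text
time_s: 3.63
tcp_pos: [623.9, -121.1, 23.2]
ee_rot: [0.876, 0.482, 0.001, 0.001]
wrist_force: [0.0, 0.3, 0.8]
opening: 47.4
```

```bash
python3 go.py 623 -120 21 58; python3 - <<'E'
from h import *
d=arm.get_image("wrist"); cv2.imwrite("pics/w2.png",d["frame"][:,:,::-1])
E
```

```text
t 3.63 pos [ 623.9 -121.1   23.2] yaw 57.66 tilt z [ 2.9e-03 -9.0e-04 -1.0e+00] F [0.  0.3 0.8] open 47.4
tool turn z -0.006 shift in NEW-yaw tool axes 0.4 -1.4 2.2  in CURRENT [ 0.4 -1.4  2.2]
```

View pics/w2.png

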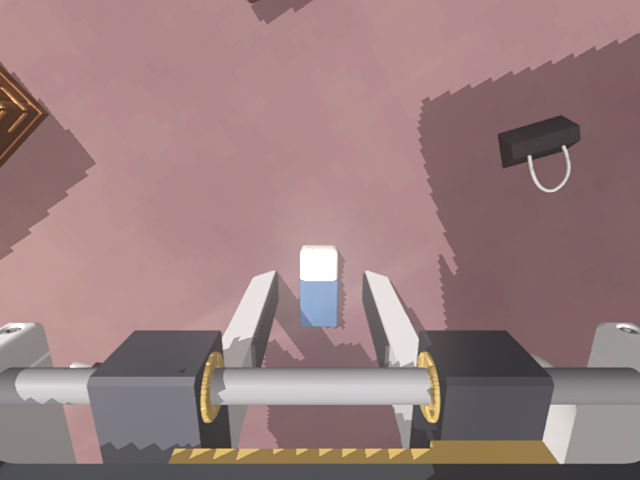

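>>> play_rows:
  rows:
    - {"twist": [0, 0, 0], "translation": [0, 0, 1.5], "grip": 0}
    - {"twist": [0, 0, 0], "translation": [0, 0, 0], "grip": -1}
    - {"twist": [0, 0, 0], "translation": [0, 0, 0], "grip": -1}
    - {"twist": [0, 0, 0], "translation": [0, 0, 0], "grip": -1}
    - {"twist": [0, 0, 0], "translation": [0, 0, 0], "grip": -1}
    - {"twist": [0, 0, 0], "translation": [0, 0, 0], "grip": -1}
    - {"twist": [0, 0, 0], "translation": [0, 0, 0], "grip": -1}
    - {"twist": [0, 0, 0], "translation": [0, 0, 0], "grip": -1}
    - {"twist": [0, 0, 0], "translation": [0, 0, -30], "grip": -1}
    - {"twist": [0, 0, 0], "translation": [0, 0, -40], "grip": -1}
  squeeze: 15

```text
time_s: 4.52
tcp_pos: [619.2, -119.8, 85.0]
ee_rot: [0.876, 0.482, -0.004, -0.004]
wrist_force: [-0.0, -0.2, 0.3]
opening: 20.2
```

```bash
python3 - <<'E'
from h import *
d=dict(np.load("top0.npz"))
# base frame estimate
c=np.array([430,239.2]); a=np.radians(-15); X=np.array([np.cos(a),np.sin(a)]);Y=np.array([-np.sin(a),np.cos(a)])
print("comp +y",c+38*Y,"-y",c-38*Y)
E
python3 go.py 440 202 150 75
```

```text
comp +y [439.83512371 275.9051814 ] -y [420.16487629 202.4948186 ]
t 4.52 pos [ 619.2 -119.8   85. ] yaw 57.69 tilt z [-0.0112  0.0032 -0.9999] F [-0.  -0.2  0.3] open 20.2
tool turn z -0.302 shift in NEW-yaw tool axes 264.4 -256.3 -65.0  in CURRENT [ 176.  -324.1  -61.9]
```

>>> play_rows:
  rows:
    - {"twist": [0, 0, 0], "translation": [18.4, -32, -10.5], "grip": -1}
    - {"twist": [0, 0, 0], "translation": [18.4, -32, -10.5], "grip": -1}
    - {"twist": [0, 0, 0], "translation": [18.4, -32, -10.5], "grip": -1}
    - {"twist": [0, 0, 0], "translation": [18.4, -32, -10.5], "grip": -1}
    - {"twist": [0, 0, 0], "translation": [18.4, -32, -10.5], "grip": -1}
    - {"twist": [0, 0, 0], "translation": [18.4, -32, -10.5], "grip": -1}
    - {"twist": [0, 0, 0], "translation": [18.4, -32, -10.5], "grip": -1}
    - {"twist": [0, 0, 0], "translation": [18.4, -32, -10.5], "grip": -1}
    - {"twist": [0, 0, 0], "translation": [18.4, -32, -10.5], "grip": -1}
    - {"twist": [0, 0, 0], "translation": [18.4, -32, -10.5], "grip": -1}

```text
time_s: 5.35
tcp_pos: [449.3, 207.1, 195.5]
ee_rot: [0.876, 0.482, 0.0, 0.0]
wrist_force: [0.6, -0.0, 0.2]
opening: 20.5
```

>>> play_rows:
  rows:
    - {"twist": [0, 0, 0], "translation": [18.4, -32, -10.5], "grip": -1}
    - {"twist": [0, 0, -0.1], "translation": [0, 0, 0], "grip": -1}
    - {"twist": [0, 0, -0.1], "translation": [0, 0, 0], "grip": -1}
    - {"twist": [0, 0, -0.1], "translation": [0, 0, 0], "grip": -1}
    - {"twist": [0, 0, 0], "translation": [0, 0, 0], "grip": -1}
    - {"twist": [0, 0, 0], "translation": [0, 0, 0], "grip": -1}
    - {"twist": [0, 0, 0], "translation": [0, 0, 0], "grip": -1}
    - {"twist": [0, 0, 0], "translation": [0, 0, 0], "grip": -1}
    - {"twist": [0, 0, 0], "translation": [0, 0, 0], "grip": -1}
    - {"twist": [0, 0, 0], "translation": [0, 0, 0], "grip": -1}

```text
time_s: 6.18
tcp_pos: [433.4, 238.3, 205.4]
ee_rot: [0.794, 0.608, -0.0, 0.0]
wrist_force: [-0.5, 0.1, -0.1]
opening: 20.7
```

```bash
python3 go.py 439.8 276 42 75; python3 - <<'E'
from h import *
d=arm.get_image("wrist"); np.savez("w3.npz",**d); cv2.imwrite("pics/w3.png",d["frame"][:,:,::-1])
E
```

```text
t 6.18 pos [433.4 238.3 205.4] yaw 74.83 tilt z [-1.e-04 -1.e-04 -1.e+00] F [-0.5  0.1 -0.1] open 20.7
tool turn z -0.003 shift in NEW-yaw tool axes 38.1 -3.6 163.4  in CURRENT [ 38.1  -3.7 163.4]
```

View pics/w3.png

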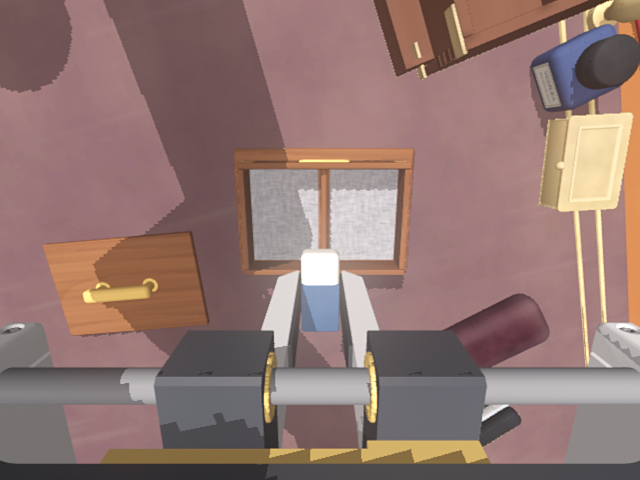

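```bash
python3 - <<'E'
from h import *
d=dict(np.load("w3.npz")); crop(d,225,140,200,145,4,"w3c.png")
E
```

```text
(no output)
```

View pics/w3c.png

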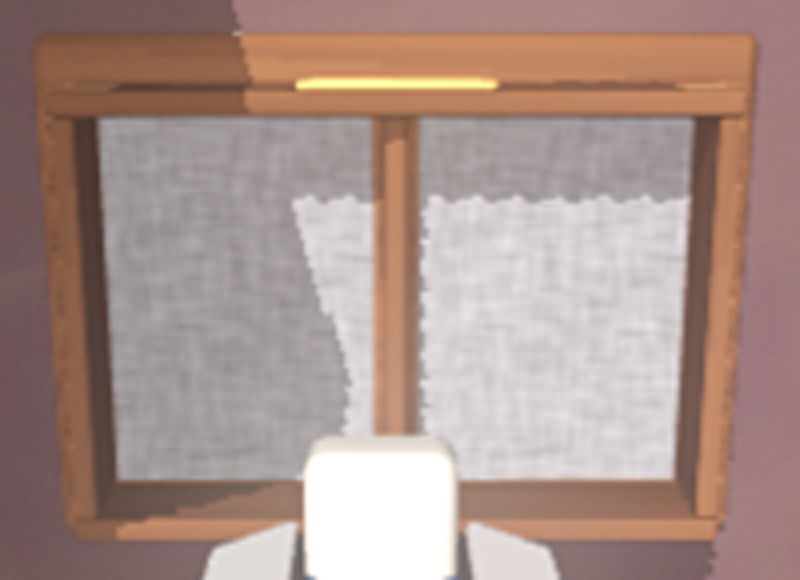

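```bash
cat > quad.py <<'E'
from h import *
def quad(d,pts,z,s,ox,oy,name):
    p=np.array([[ox+(x+.5)/s-.5,oy+(y+.5)/s-.5] for x,y in pts])
    P=cast(d,p,z)[:,:2]; e=np.diff(np.r_[P,P[:1]],axis=0)
    u=e[0]-e[2]; v=e[1]-e[3]
    print(name,"cen",P.mean(0).round(1),"sides",np.linalg.norm(e,axis=1).round(1),"ang",np.degrees(np.arctan2(u[1],u[0])).round(2),np.degrees(np.arctan2(v[1],v[0])).round(2))
    return P
E
python3 - <<'E'
from quad import *
d=dict(np.load("w3.npz"))
quad(d,[(75,117),(720,117),(697,517),(100,517)],44,4,225,140,"inner")
quad(d,[(47,90),(747,90),(717,540),(77,540)],44,4,225,140,"outer")
E
```

```text
inner cen [430.3 243.7] sides [147.2  97.3 147.6  97.3] ang 74.8 -14.87
outer cen [430.3 243.5] sides [158.9 109.4 159.  109.5] ang 74.8 -15.02
```

>>> play_rows:
  rows:
    - {"twist": [0, 0, 0], "translation": [21, -2.3, 0], "grip": -1}
    - {"twist": [0, 0, 0], "translation": [21, -2.3, 0], "grip": -1}
    - {"twist": [0, 0, 0], "translation": [0, 0, 35], "grip": -1}
    - {"twist": [0, 0, 0], "translation": [0, 0, 35], "grip": -1}
    - {"twist": [0, 0, 0], "translation": [0, 0, 35], "grip": -1}
    - {"twist": [0, 0, 0], "translation": [0, 0, 35], "grip": -1}
    - {"twist": [0, 0, 0], "translation": [0, 0, 14], "grip": -1}
    - {"twist": [0, 0, 0], "translation": [0, 0, 8], "grip": -1}
    - {"twist": [0, 0, 0], "translation": [0, 0, 4], "grip": -1}
    - {"twist": [0, 0, 0], "translation": [0, 0, 0], "grip": -1}

```text
time_s: 7.07
tcp_pos: [440.1, 280.2, 39.5]
ee_rot: [0.794, 0.608, 0.0, 0.0]
wrist_force: [-0.8, -1.2, 0.8]
opening: 20.7
```

```bash
python3 go.py 440 280 37 75; python3 - <<'E'
from h import *
d=arm.get_image("wrist");  cv2.imwrite("pics/w4.png",d["frame"][:,:,::-1])
E
```

```text
t 7.07 pos [440.1 280.2  39.5] yaw 74.87 tilt z [ 1.e-04 -1.e-04 -1.e+00] F [-0.8 -1.2  0.8] open 20.7
tool turn z -0.002 shift in NEW-yaw tool axes -0.2 -0.1 2.5  in CURRENT [-0.2 -0.1  2.5]
```

View pics/w4.png

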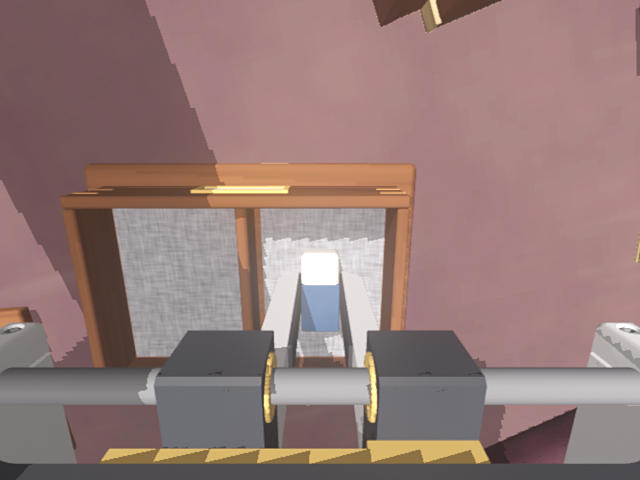

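>>> play_rows:
  rows:
    - {"twist": [0, 0, 0], "translation": [0, 0, 2.2], "grip": -1}
    - {"twist": [0, 0, 0], "translation": [0, 0, 0], "grip": -1}
    - {"twist": [0, 0, 0], "translation": [0, 0, 0], "grip": -0.25}
    - {"twist": [0, 0, 0], "translation": [0, 0, 0], "grip": -0.25}
    - {"twist": [0, 0, 0], "translation": [0, 0, 0], "grip": -0.25}
    - {"twist": [0, 0, 0], "translation": [0, 0, 0], "grip": -0.25}
    - {"twist": [0, 0, 0], "translation": [0, 0, -30], "grip": -0.25}
    - {"twist": [0, 0, 0], "translation": [0, 0, -40], "grip": -0.25}
    - {"twist": [0, 0, 0], "translation": [0, 0, -40], "grip": -0.25}
    - {"twist": [0, 0, 0], "translation": [0, 0, -40], "grip": -0.25}

```text
time_s: 7.95
tcp_pos: [439.3, 280.0, 188.6]
ee_rot: [0.794, 0.608, -0.0, -0.0]
wrist_force: [0.7, 0.4, -1.0]
opening: 35.2
```

```bash
python3 go.py 510 12 200 74; python3 - <<'E'
from h import *
d=arm.get_image("wrist");  cv2.imwrite("pics/w5.png",d["frame"][:,:,::-1])
E
```

```text
t 7.95 pos [439.3 280.  188.6] yaw 74.89 tilt z [-8.e-04 -5.e-04 -1.e+00] F [ 0.7  0.4 -1. ] open 35.2
tool turn z 0.015 shift in NEW-yaw tool axes -238.1 141.8 -11.4  in CURRENT [-240.3  138.1  -11.3]
```

View pics/w5.png

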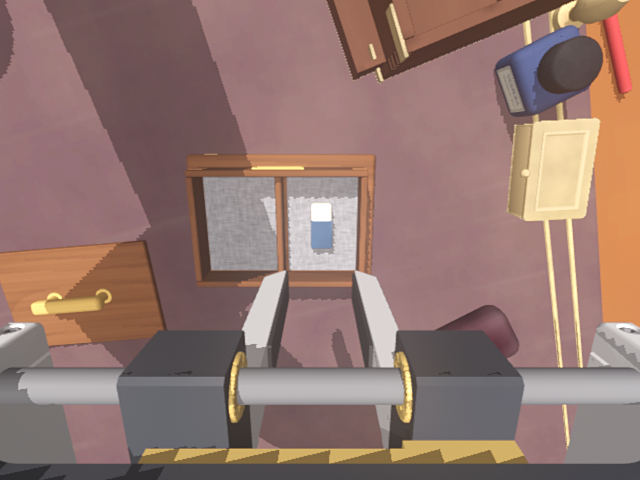

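>>> play_rows:
  rows:
    - {"twist": [0, 0, 0], "translation": [-34.3, 19.7, 0], "grip": 0.2}
    - {"twist": [0, 0, 0], "translation": [-34.3, 19.7, 0], "grip": 0.2}
    - {"twist": [0, 0, 0], "translation": [-34.3, 19.7, 0], "grip": 0.2}
    - {"twist": [0, 0, 0], "translation": [-34.3, 19.7, 0], "grip": 0.2}
    - {"twist": [0, 0, 0], "translation": [-34.3, 19.7, 0], "grip": 0.2}
    - {"twist": [0, 0, 0], "translation": [-34.3, 19.7, 0], "grip": 0.2}
    - {"twist": [0, 0, 0], "translation": [-34.3, 19.7, 0], "grip": 0.2}
    - {"twist": [0, 0, 0], "translation": [8.7, 32.2, 10], "grip": 0.2}
    - {"twist": [0, 0, 0], "translation": [8.7, 32.2, 20], "grip": 0.2}
    - {"twist": [0, 0, 0], "translation": [8.7, 32.2, 20], "grip": 0.2}

```text
time_s: 8.83
tcp_pos: [612.5, 10.9, 138.0]
ee_rot: [0.795, 0.607, 0.001, 0.001]
wrist_force: [0.7, 0.2, -0.3]
opening: 56.1
```

```bash
python3 go.py 615 12 22 74; python3 - <<'E'
from h import *
d=arm.get_image("wrist"); np.savez("w6.npz",**d);  cv2.imwrite("pics/w6.png",d["frame"][:,:,::-1]); crop(d,280,190,80,60,10,"w6c.png")
E
```

```text
t 8.83 pos [612.5  10.9 138. ] yaw 74.74 tilt z [ 3.6e-03 -3.0e-04 -1.0e+00] F [ 0.7  0.2 -0.3] open 56.1
tool turn z 0.013 shift in NEW-yaw tool axes 1.8 2.1 116.0  in CURRENT [  1.7   1.7 116. ]
```

View pics/w6.png

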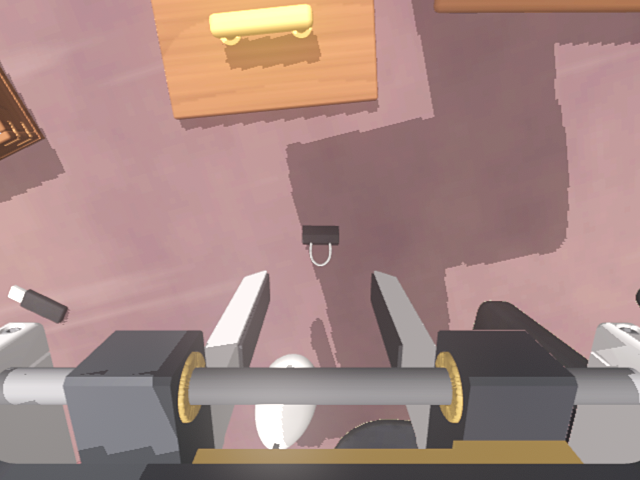

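View pics/w6c.png

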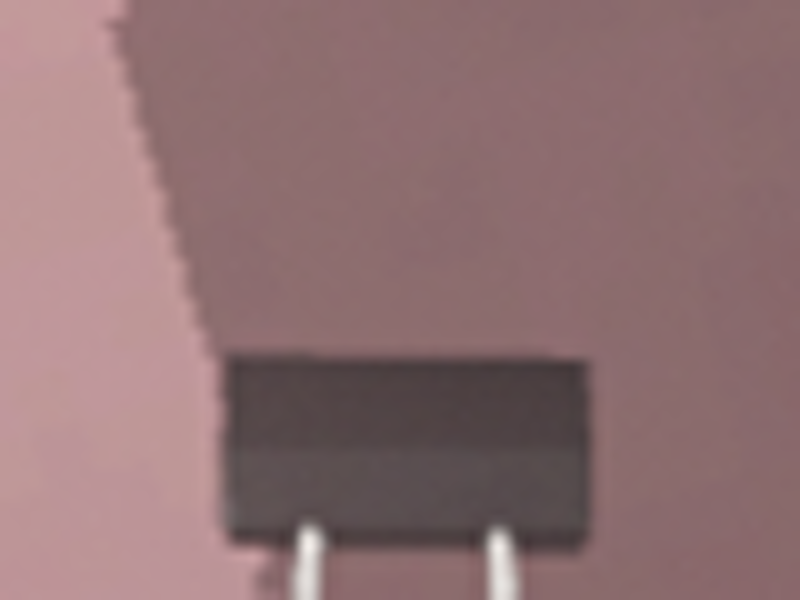

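```bash
python3 - <<'E'
from h import *
d=dict(np.load("w6.npz"))
n=np.radians(74.7);X=np.array([np.cos(n),np.sin(n),0]);Y=np.array([np.sin(n),-np.cos(n),0])
t=np.array([612.5,10.9,138])
for z in(0,7,14):
    for p in [(302.5,235),(338.5,235),(320.6,225.5),(320.6,234.5),(320.6,244.5)]:
        q=cast(d,[p],z)[0]-t; print(z,p,(q@X).round(1),(q@Y).round(1))
E
```

```text
0 (302.5, 235) -15.0 3.5
0 (338.5, 235) 17.2 3.5
0 (320.6, 225.5) 1.2 -5.2
0 (320.6, 234.5) 1.2 3.0
0 (320.6, 244.5) 1.2 12.4
7 (302.5, 235) -14.6 1.6
7 (338.5, 235) 16.8 1.6
7 (320.6, 225.5) 1.2 -7.0
7 (320.6, 234.5) 1.2 1.1
7 (320.6, 244.5) 1.2 10.2
14 (302.5, 235) -14.2 -0.4
14 (338.5, 235) 16.4 -0.4
14 (320.6, 225.5) 1.1 -8.7
14 (320.6, 234.5) 1.1 -0.8
14 (320.6, 244.5) 1.2 8.1
```

>>> play_rows:
  rows:
    - {"twist": [0, 0, 0.01], "translation": [1.3, 2.3, 30], "grip": 0.2}
    - {"twist": [0, 0, 0], "translation": [0, 0, 35], "grip": 0.2}
    - {"twist": [0, 0, 0], "translation": [0, 0, 30], "grip": 0.2}
    - {"twist": [0, 0, 0], "translation": [0, 0, 12], "grip": 0.2}
    - {"twist": [0, 0, 0], "translation": [0, 0, 6], "grip": 0.2}
    - {"twist": [0, 0, 0], "translation": [0, 0, 2], "grip": 0.2}
    - {"twist": [0, 0, 0], "translation": [0, 0, 0], "grip": -1}
    - {"twist": [0, 0, 0], "translation": [0, 0, 0], "grip": -1}
    - {"twist": [0, 0, 0], "translation": [0, 0, 0], "grip": -1}
    - {"twist": [0, 0, 0], "translation": [0, 0, 0], "grip": -1}
  squeeze: 15

```text
time_s: 9.72
tcp_pos: [614.2, 13.0, 24.3]
ee_rot: [0.797, 0.604, 0.001, 0.001]
wrist_force: [0.0, -1.4, -0.0]
opening: 33.0
```

```bash
python3 go.py 615 12 22 74; python3 - <<'E'
from h import *
d=arm.get_image("wrist");  cv2.imwrite("pics/w7.png",d["frame"][:,:,::-1])
E
```

```text
t 9.72 pos [614.2  13.   24.3] yaw 74.31 tilt z [ 3.6e-03 -4.0e-04 -1.0e+00] F [ 0.  -1.4 -0. ] open 33.0
tool turn z 0.005 shift in NEW-yaw tool axes -0.7 1.0 2.3  in CURRENT [-0.7  1.   2.3]
```

View pics/w7.png

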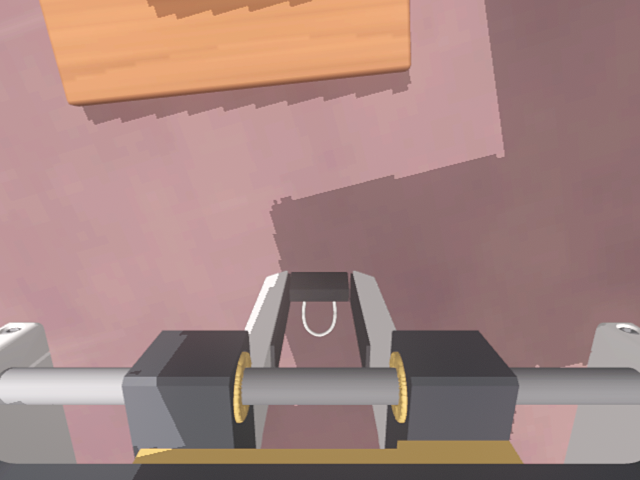

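>>> play_rows:
  rows:
    - {"twist": [0, 0, 0], "translation": [0, 0, 0], "grip": -1}
    - {"twist": [0, 0, 0], "translation": [0, 0, 0], "grip": -1}
    - {"twist": [0, 0, 0], "translation": [0, 0, -25], "grip": -1}
    - {"twist": [0, 0, 0], "translation": [0, 0, -40], "grip": -1}
    - {"twist": [0, 0, 0], "translation": [0, 0, -40], "grip": -1}
    - {"twist": [0, 0, 0], "translation": [-9, -32, -10], "grip": -1}
    - {"twist": [0, 0, 0], "translation": [-9, -32, -10], "grip": -1}
    - {"twist": [0, 0, 0], "translation": [-9, -32, -10], "grip": -1}
    - {"twist": [0, 0, 0], "translation": [0, 0, 0], "grip": -1}
    - {"twist": [0, 0, 0], "translation": [0, 0, 0], "grip": -1}

```text
time_s: 10.6
tcp_pos: [512.6, 13.1, 158.2]
ee_rot: [0.797, 0.604, 0.001, 0.001]
wrist_force: [0.3, 0.3, 0.1]
opening: 31.8
```

```bash
python3 go.py 420.4 206.9 160 75; python3 - <<'E'
from h import *
d=arm.get_image("wrist");  cv2.imwrite("pics/w8.png",d["frame"][:,:,::-1])
E
```

```text
t 10.6 pos [512.6  13.1 158.2] yaw 74.31 tilt z [ 2.4e-03 -3.0e-04 -1.0e+00] F [0.3 0.3 0.1] open 31.8
tool turn z -0.012 shift in NEW-yaw tool axes 163.3 -139.2 -1.8  in CURRENT [ 161.6 -141.2   -2. ]
```

View pics/w8.png

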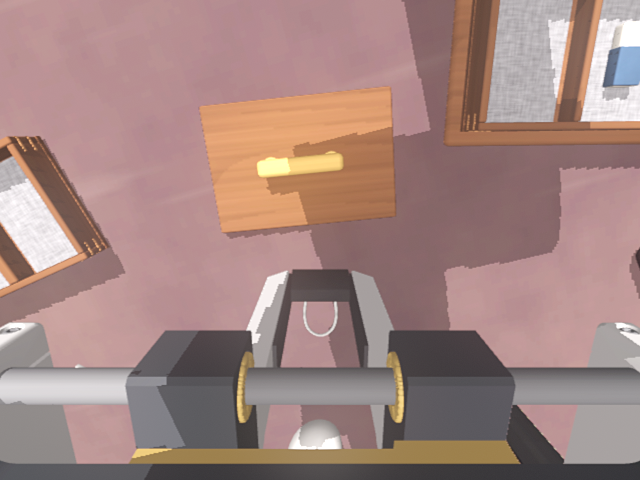

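>>> play_rows:
  rows:
    - {"twist": [0, 0, -0.01], "translation": [27, -23.5, 0], "grip": -1}
    - {"twist": [0, 0, 0], "translation": [27, -23.5, 0], "grip": -1}
    - {"twist": [0, 0, 0], "translation": [27, -23.5, 0], "grip": -1}
    - {"twist": [0, 0, 0], "translation": [27, -23.5, 0], "grip": -1}
    - {"twist": [0, 0, 0], "translation": [27, -23.5, 0], "grip": -1}
    - {"twist": [0, 0, 0], "translation": [27, -23.5, 0], "grip": -1}
    - {"twist": [0, 0, 0], "translation": [0, 0, 30], "grip": -1}
    - {"twist": [0, 0, 0], "translation": [0, 0, 35], "grip": -1}
    - {"twist": [0, 0, 0], "translation": [0, 0, 10], "grip": -1}
    - {"twist": [0, 0, 0], "translation": [0, 0, 0], "grip": -1}

```text
time_s: 11.48
tcp_pos: [417.5, 205.7, 78.0]
ee_rot: [0.794, 0.608, -0.004, -0.001]
wrist_force: [-0.3, -0.9, -0.2]
opening: 31.4
```

```bash
python3 go.py 420.4 206.9 38.5 75; python3 - <<'E'
from h import *
d=arm.get_image("wrist");  cv2.imwrite("pics/w9.png",d["frame"][:,:,::-1])
E
```

```text
t 11.48 pos [417.5 205.7  78. ] yaw 74.9 tilt z [-0.0087 -0.0032 -1.    ] F [-0.3 -0.9 -0.2] open 31.4
tool turn z -0.002 shift in NEW-yaw tool axes 1.9 2.5 39.5  in CURRENT [ 2.1  2.8 39.5]
```

View pics/w9.png

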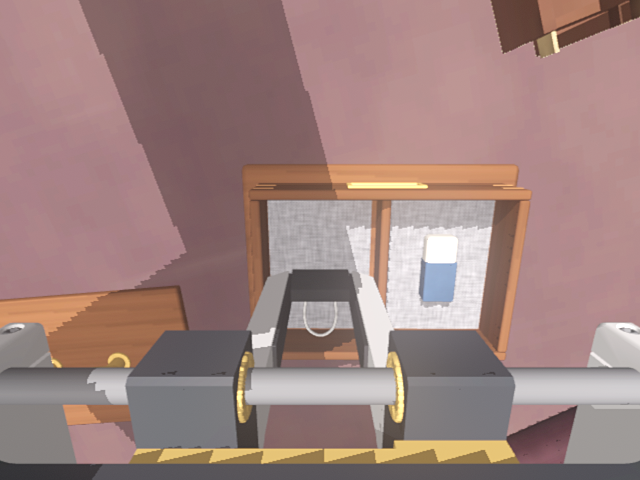

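>>> play_rows:
  rows:
    - {"twist": [0, 0, 0], "translation": [1, 1, 15], "grip": -1}
    - {"twist": [0, 0, 0], "translation": [0, 0, 13], "grip": -1}
    - {"twist": [0, 0, 0], "translation": [0, 0, 6], "grip": -1}
    - {"twist": [0, 0, 0], "translation": [0, 0, 3], "grip": -1}
    - {"twist": [0, 0, 0], "translation": [0, 0, 1], "grip": -1}
    - {"twist": [0, 0, 0], "translation": [0, 0, 0], "grip": -1}
    - {"twist": [0, 0, 0], "translation": [0, 0, 0], "grip": -0.15}
    - {"twist": [0, 0, 0], "translation": [0, 0, 0], "grip": -0.15}
    - {"twist": [0, 0, 0], "translation": [0, 0, 0], "grip": -0.15}
    - {"twist": [0, 0, 0], "translation": [0, 0, 0], "grip": -0.15}

```text
time_s: 12.37
tcp_pos: [421.2, 207.2, 44.7]
ee_rot: [0.794, 0.608, 0.0, 0.0]
wrist_force: [0.3, -0.0, -0.2]
opening: 39.9
```

```bash
python3 go.py 420.4 206.9 38.5 75; python3 - <<'E'
from h import *
d=arm.get_image("wrist");  cv2.imwrite("pics/w10.png",d["frame"][:,:,::-1])
E
```

```text
t 12.37 pos [421.2 207.2  44.7] yaw 74.89 tilt z [ 8.e-04  2.e-04 -1.e+00] F [ 0.3 -0.  -0.2] open 39.9
tool turn z -0.002 shift in NEW-yaw tool axes -0.5 -0.7 6.2  in CURRENT [-0.5 -0.7  6.2]
```

View pics/w10.png

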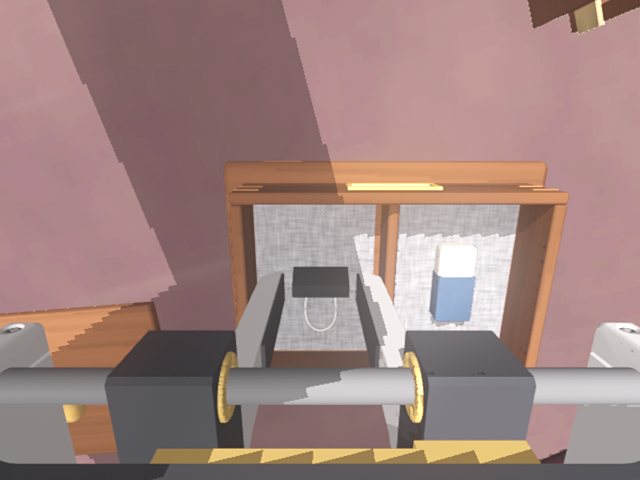

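>>> play_rows:
  rows:
    - {"twist": [0, 0, 0], "translation": [0, 0, -25], "grip": -0.15}
    - {"twist": [0, 0, 0], "translation": [0, 0, -40], "grip": -0.15}
    - {"twist": [0, 0, 0], "translation": [0, 0, -40], "grip": -0.15}
    - {"twist": [0, 0, 0], "translation": [0, 0, -40], "grip": 1}
    - {"twist": [0, 0, -0.12], "translation": [0, 0, -10], "grip": 1}
    - {"twist": [0, 0, -0.12], "translation": [0, 0, 0], "grip": 1}
    - {"twist": [0, 0, -0.12], "translation": [0, 0, 0], "grip": 1}
    - {"twist": [0, 0, -0.04], "translation": [0, 0, 0], "grip": 1}
    - {"twist": [0, 0, 0], "translation": [0, 0, 0], "grip": 1}
    - {"twist": [0, 0, 0], "translation": [0, 0, 0], "grip": 1}

```text
time_s: 13.25
tcp_pos: [420.9, 207.1, 199.3]
ee_rot: [0.658, 0.753, -0.0, 0.0]
wrist_force: [0.3, 0.1, 0.7]
opening: 83.2
```

```bash
python3 go.py 434.8 -266.5 205 97.8; python3 - <<'E'
from h import *
d=arm.get_image("wrist");  cv2.imwrite("pics/w11.png",d["frame"][:,:,::-1])
E
```

```text
t 13.25 pos [420.9 207.1 199.3] yaw 97.73 tilt z [ 0.e+00 -1.e-04 -1.e+00] F [0.3 0.1 0.7] open 83.2
tool turn z -0.001 shift in NEW-yaw tool axes -471.1 -50.5 -5.7  in CURRENT [-471.2  -49.9   -5.7]
```

View pics/w11.png

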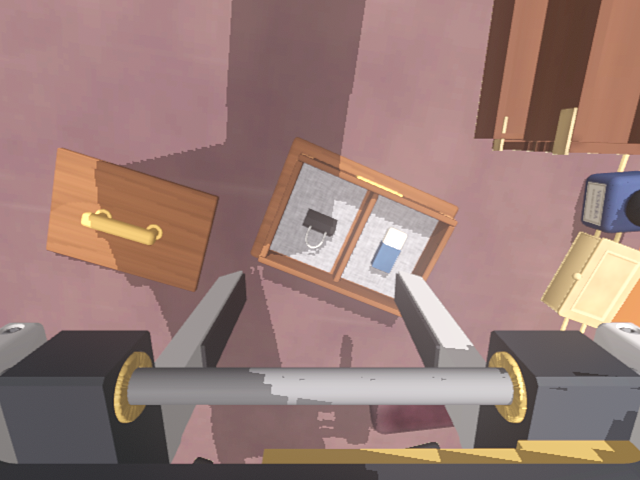

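>>> play_rows:
  rows:
    - {"twist": [0, 0, 0], "translation": [-39.2, -4.2, -0.5], "grip": 1}
    - {"twist": [0, 0, 0], "translation": [-39.2, -4.2, -0.5], "grip": 1}
    - {"twist": [0, 0, 0], "translation": [-39.2, -4.2, -0.5], "grip": 1}
    - {"twist": [0, 0, 0], "translation": [-39.2, -4.2, -0.5], "grip": 1}
    - {"twist": [0, 0, 0], "translation": [-39.2, -4.2, -0.5], "grip": 1}
    - {"twist": [0, 0, 0], "translation": [-39.2, -4.2, -0.5], "grip": 1}
    - {"twist": [0, 0, 0], "translation": [-39.2, -4.2, -0.5], "grip": 1}
    - {"twist": [0, 0, 0], "translation": [-39.2, -4.2, -0.5], "grip": 1}
    - {"twist": [0, 0, 0], "translation": [-39.2, -4.2, -0.5], "grip": 1}
    - {"twist": [0, 0, 0], "translation": [-39.2, -4.2, -0.5], "grip": 1}

```text
time_s: 14.13
tcp_pos: [432.2, -188.9, 204.4]
ee_rot: [0.658, 0.753, 0.0, 0.0]
wrist_force: [-0.5, -0.4, -0.0]
opening: 94.0
```

>>> play_rows:
  rows:
    - {"twist": [0, 0, 0], "translation": [-39.2, -4.2, -0.5], "grip": 1}
    - {"twist": [0, 0, 0], "translation": [-39.2, -4.2, -0.5], "grip": 1}
    - {"twist": [0, 0, 0], "translation": [0, 0, 0], "grip": 1}
    - {"twist": [0, 0, 0], "translation": [0, 0, 0], "grip": 1}
    - {"twist": [0, 0, 0], "translation": [0, 0, 0], "grip": 1}
    - {"twist": [0, 0, 0], "translation": [0, 0, 0], "grip": 1}
    - {"twist": [0, 0, 0], "translation": [0, 0, 0], "grip": 1}
    - {"twist": [0, 0, 0], "translation": [0, 0, 0], "grip": 1}
    - {"twist": [0, 0, 0], "translation": [0, 0, 0], "grip": 1}
    - {"twist": [0, 0, 0], "translation": [0, 0, 0], "grip": 1}

```text
time_s: 14.97
tcp_pos: [435.1, -265.1, 205.5]
ee_rot: [0.657, 0.754, 0.0, 0.0]
wrist_force: [-0.5, -0.5, 0.6]
opening: 94.1
```

```bash
python3 go.py 434.8 -266.5 205 97.8; python3 - <<'E'
from h import *
d=arm.get_image("wrist"); np.savez("w12.npz",**d); cv2.imwrite("pics/w12.png",d["frame"][:,:,::-1]); crop(d,220,130,200,150,4,"w12c.png")
E
```

```text
t 14.97 pos [ 435.1 -265.1  205.5] yaw 97.87 tilt z [ 4.e-04 -3.e-04 -1.e+00] F [-0.5 -0.5  0.6] open 94.1
tool turn z 0.001 shift in NEW-yaw tool axes -1.3 -0.5 0.5  in CURRENT [-1.3 -0.5  0.5]
```

View pics/w12.png

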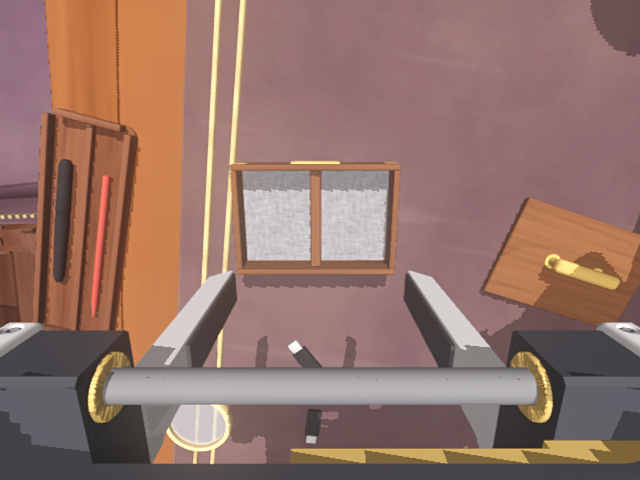

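View pics/w12c.png

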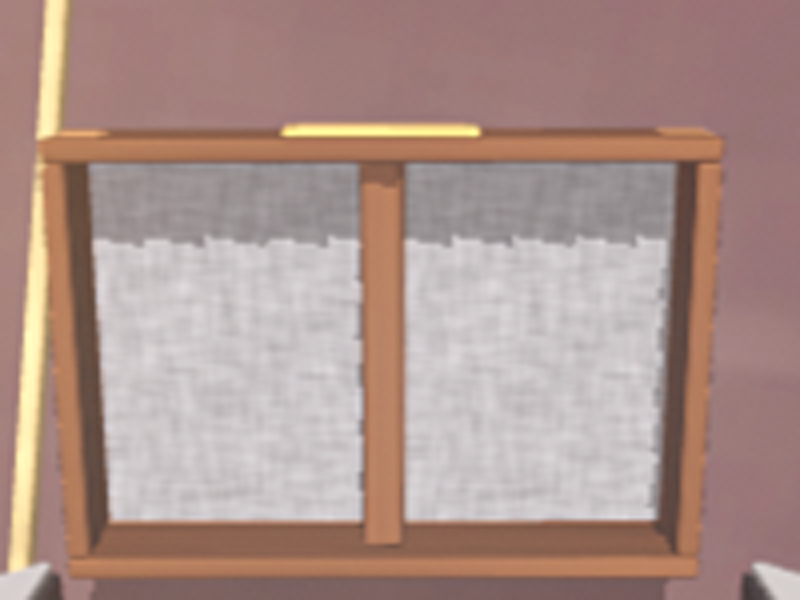

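```bash
python3 - <<'E'
from quad import *
d=dict(np.load("w12.npz"))
quad(d,[(64,162),(700,162),(677,555),(90,555)],38,4,220,130,"inner")
quad(d,[(42,138),(722,138),(697,577),(70,577)],38,4,220,130,"outer")
quad(d,[(361,175),(403,175),(401,543),(367,543)],31,4,220,130,"part")
E
```

```text
inner cen [ 433.2 -269.6] sides [148.   97.5 147.8  97.5] ang 97.85 7.85
outer cen [ 433.4 -269.6] sides [157.5 108.9 158.6 108.9] ang 97.85 7.83
part cen [ 434.7 -269.4] sides [10.  93.3  8.7 93.3] ang 97.85 7.94
```

>>> play_rows:
  rows:
    - {"twist": [0, 0, 0], "translation": [-4.2, -2.4, 36], "grip": 1}
    - {"twist": [0, 0, 0], "translation": [0, 0, 36], "grip": 1}
    - {"twist": [0, 0, 0], "translation": [0, 0, 36], "grip": 1}
    - {"twist": [0, 0, 0], "translation": [0, 0, 30], "grip": 1}
    - {"twist": [0, 0, 0], "translation": [0, 0, 16], "grip": 1}
    - {"twist": [0, 0, 0], "translation": [0, 0, 10], "grip": 1}
    - {"twist": [0, 0, 0], "translation": [0, 0, 5], "grip": 1}
    - {"twist": [0, 0, 0], "translation": [0, 0, 2], "grip": 1}
    - {"twist": [0, 0, 0], "translation": [0, 0, 0], "grip": 1}
    - {"twist": [0, 0, 0], "translation": [0, 0, 0], "grip": 1}
  squeeze: 35

```text
time_s: 15.85
tcp_pos: [434.1, -271.1, 35.9]
ee_rot: [0.657, 0.754, 0.0, 0.002]
wrist_force: [0.6, 0.6, 0.2]
opening: 94.0
```

```bash
python3 go.py 433.3 -269.6 33 97.85; python3 - <<'E'
from h import *
d=arm.get_image("wrist"); cv2.imwrite("pics/w13.png",d["frame"][:,:,::-1])
E
```

```text
t 15.85 pos [ 434.1 -271.1   35.9] yaw 97.8 tilt z [ 0.0024 -0.002  -1.    ] F [0.6 0.6 0.2] open 94.0
tool turn z -0.001 shift in NEW-yaw tool axes 1.6 -0.6 2.9  in CURRENT [ 1.6 -0.6  2.9]
```

View pics/w13.png

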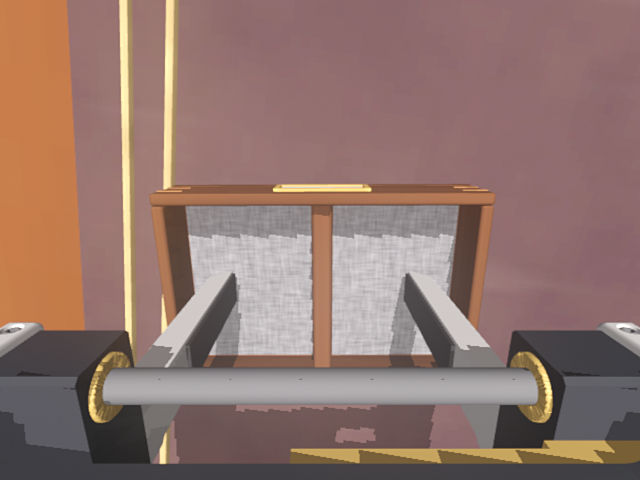

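>>> play_rows:
  rows:
    - {"twist": [0, 0, 0], "translation": [0.5, 0, 1.5], "grip": 0}
    - {"twist": [0, 0, 0], "translation": [0, 0, 0], "grip": -0.4}
    - {"twist": [0, 0, 0], "translation": [0, 0, 0], "grip": -0.6}
    - {"twist": [0, 0, 0], "translation": [0, 0, 0], "grip": -0.6}
    - {"twist": [0, 0, 0], "translation": [0, 0, 0], "grip": -0.6}
    - {"twist": [0, 0, 0], "translation": [0, 0, 0], "grip": -0.6}
    - {"twist": [0, 0, 0], "translation": [0, 0, 0], "grip": -1}
    - {"twist": [0, 0, 0], "translation": [0, 0, 0], "grip": -1}
    - {"twist": [0, 0, 0], "translation": [0, 0, 0], "grip": -1}
    - {"twist": [0, 0, 0], "translation": [0, 0, 0], "grip": -1}
  squeeze: 35

```text
time_s: 16.73
tcp_pos: [433.0, -269.8, 32.8]
ee_rot: [0.657, 0.754, -0.0, 0.0]
wrist_force: [0.3, -0.6, -0.5]
opening: 30.8
```

>>> play_rows:
  rows:
    - {"twist": [0, 0, 0], "translation": [0, 0, 0], "grip": -1}
    - {"twist": [0, 0, 0], "translation": [0, 0, 0], "grip": -1}
    - {"twist": [0, 0, 0], "translation": [0, 0, -5], "grip": -1}
    - {"twist": [0, 0, 0], "translation": [0, 0, -10], "grip": -1}
    - {"twist": [0, 0, 0], "translation": [0, 0, -20], "grip": -1}
    - {"twist": [0, 0, 0], "translation": [0, 0, -30], "grip": -1}
    - {"twist": [0, 0, 0], "translation": [0, 0, -30], "grip": -1}
    - {"twist": [0, 0, 0], "translation": [0, 0, -30], "grip": -1}
    - {"twist": [0, 0, 0], "translation": [0, 0, 0], "grip": -1}
    - {"twist": [0, 0, 0], "translation": [0, 0, 0], "grip": -1}

```text
time_s: 17.57
tcp_pos: [434.0, -270.5, 160.1]
ee_rot: [0.657, 0.754, 0.0, 0.002]
wrist_force: [-0.1, 0.5, -2.7]
opening: 10.1
```

```bash
python3 go.py 430.3 243.6 180 74.9; python3 - <<'E'
from h import *
d=arm.get_image("wrist"); cv2.imwrite("pics/w14.png",d["frame"][:,:,::-1]); np.savez("w14.npz",**d)
E
```

```text
t 17.57 pos [ 434.  -270.5  160.1] yaw 97.81 tilt z [ 0.0039 -0.0031 -1.    ] F [-0.1  0.5 -2.7] open 10.1
tool turn z 0.4 shift in NEW-yaw tool axes 495.4 -137.5 -19.9  in CURRENT [509.8  66.3 -21.5]
```

View pics/w14.png

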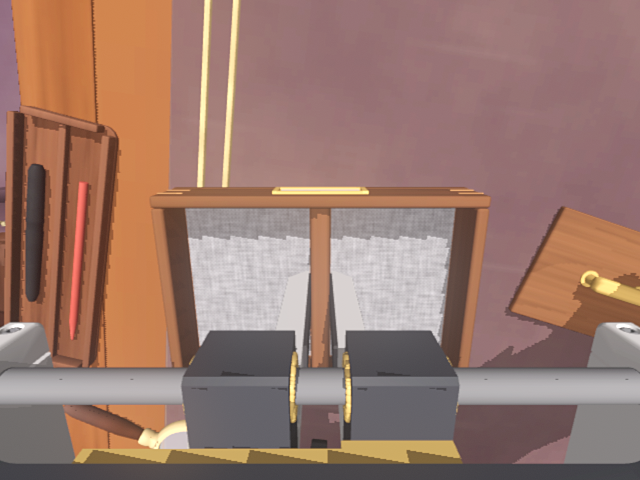

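>>> play_rows:
  rows:
    - {"twist": [0, 0, 0], "translation": [20, 2.6, -3], "grip": -1}
    - {"twist": [0, 0, 0], "translation": [35, 4.6, -3], "grip": -1}
    - {"twist": [0, 0, 0], "translation": [35, 4.6, -3], "grip": -1}
    - {"twist": [0, 0, 0], "translation": [35, 4.6, -3], "grip": -1}
    - {"twist": [0, 0, 0], "translation": [35, 4.6, -3], "grip": -1}
    - {"twist": [0, 0, 0], "translation": [35, 4.6, -3], "grip": -1}
    - {"twist": [0, 0, 0], "translation": [35, 4.6, 0], "grip": -1}
    - {"twist": [0, 0, 0], "translation": [35, 4.6, 0], "grip": -1}
    - {"twist": [0, 0, 0], "translation": [35, 4.6, 0], "grip": -1}
    - {"twist": [0, 0, 0], "translation": [35, 4.6, 0], "grip": -1}

```text
time_s: 18.45
tcp_pos: [429.1, 69.7, 172.9]
ee_rot: [0.657, 0.754, -0.002, -0.002]
wrist_force: [0.3, -0.1, -3.1]
opening: 9.6
```

>>> play_rows:
  rows:
    - {"twist": [0, 0, 0], "translation": [35, 4.6, 0], "grip": -1}
    - {"twist": [0, 0, 0], "translation": [35, 4.6, 0], "grip": -1}
    - {"twist": [0, 0, 0], "translation": [35, 4.6, 0], "grip": -1}
    - {"twist": [0, 0, 0], "translation": [35, 4.6, 0], "grip": -1}
    - {"twist": [0, 0, 0], "translation": [35, 4.6, 0], "grip": -1}
    - {"twist": [0, 0, 0.1], "translation": [0, 0, 0], "grip": -1}
    - {"twist": [0, 0, 0.1], "translation": [0, 0, 0], "grip": -1}
    - {"twist": [0, 0, 0.1], "translation": [0, 0, 0], "grip": -1}
    - {"twist": [0, 0, 0.1], "translation": [0, 0, 0], "grip": -1}
    - {"twist": [0, 0, 0], "translation": [0, 0, 0], "grip": -1}

```text
time_s: 19.28
tcp_pos: [428.6, 244.1, 172.6]
ee_rot: [0.794, 0.608, -0.003, -0.001]
wrist_force: [-0.5, -1.0, -3.4]
opening: 9.4
```

```bash
python3 go.py 430.3 243.6 120 74.9; python3 - <<'E'
from h import *
d=arm.get_image("wrist"); cv2.imwrite("pics/w15.png",d["frame"][:,:,::-1])
E
```

```text
t 19.28 pos [428.6 244.1 172.6] yaw 74.82 tilt z [-0.0056 -0.0024 -1.    ] F [-0.5 -1.  -3.4] open 9.4
tool turn z -0.001 shift in NEW-yaw tool axes -0.1 1.8 52.6  in CURRENT [ 0.1  2.1 52.6]
```

View pics/w15.png

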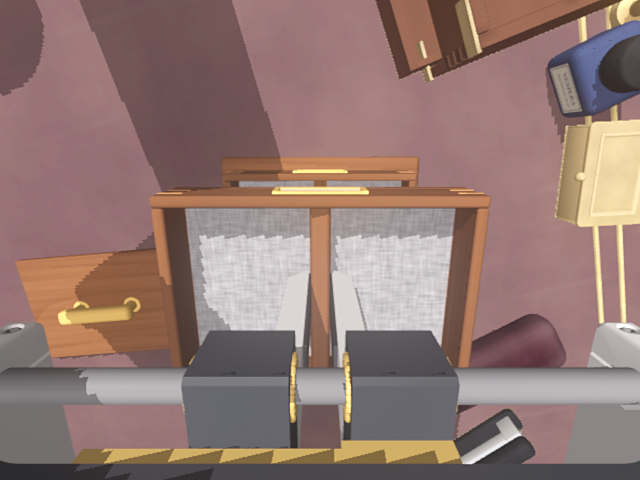

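>>> play_rows:
  rows:
    - {"twist": [0, 0, 0], "translation": [0, 0, 20], "grip": -1}
    - {"twist": [0, 0, 0], "translation": [0, 0, 25], "grip": -1}
    - {"twist": [0, 0, 0], "translation": [0, 0, 20], "grip": -1}
    - {"twist": [0, 0, 0], "translation": [0, 0, 12], "grip": -1}
    - {"twist": [0, 0, 0], "translation": [0, 0, 6], "grip": -1}
    - {"twist": [0, 0, 0], "translation": [0, 0, 3], "grip": -1}
    - {"twist": [0, 0, 0], "translation": [0, 0, 0], "grip": -1}
    - {"twist": [0, 0, 0], "translation": [0, 0, 0], "grip": -1}
    - {"twist": [0, 0, 0], "translation": [0, 0, 0], "grip": -1}
    - {"twist": [0, 0, 0], "translation": [0, 0, 0], "grip": -1}

```text
time_s: 20.17
tcp_pos: [430.9, 244.9, 91.0]
ee_rot: [0.794, 0.608, 0.001, 0.0]
wrist_force: [1.5, -0.1, -3.1]
opening: 10.0
```

```bash
python3 go.py 430.3 243.6 72 74.9; python3 - <<'E'
from h import *
d=arm.get_image("wrist"); crop(d,140,140,360,240,2.2,"w16.png")
d=arm.get_image("top"); crop(d,150,280,130,130,5,"t16.png")
d=arm.get_image("scene"); crop(d,130,150,140,130,5,"s16.png")
E
```

```text
t 20.17 pos [430.9 244.9  91. ] yaw 74.9 tilt z [ 2.3e-03  9.0e-04 -1.0e+00] F [ 1.5 -0.1 -3.1] open 10.0
tool turn z -0.0 shift in NEW-yaw tool axes -1.4 -0.3 19.0  in CURRENT [-1.5 -0.3 19. ]
```

View pics/w16.png

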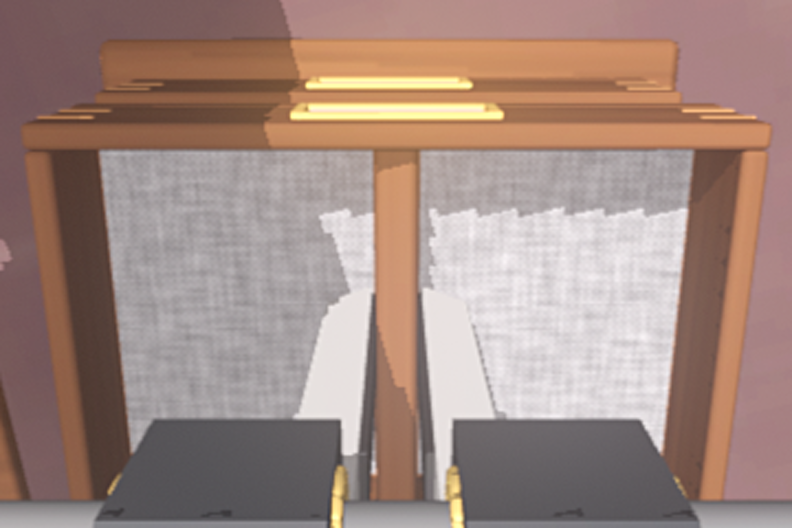

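View pics/s16.png

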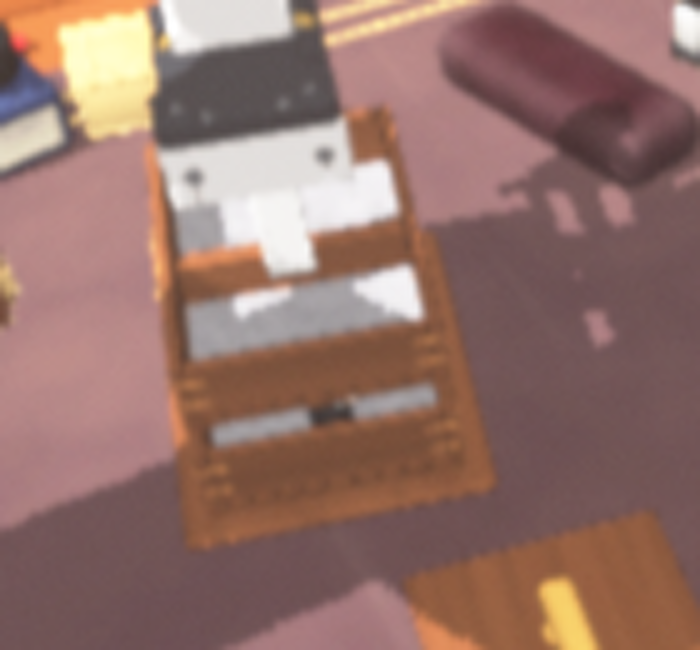

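>>> play_rows:
  rows:
    - {"twist": [0, 0, 0], "translation": [-1.9, 0, 0], "grip": -1}
    - {"twist": [0, 0, 0], "translation": [0, 0, 3], "grip": -1}
    - {"twist": [0, 0, 0], "translation": [0, 0, 3], "grip": -1}
    - {"twist": [0, 0, 0], "translation": [0, 0, 2], "grip": -1}
    - {"twist": [0, 0, 0], "translation": [0, 0, 0], "grip": -1}
    - {"twist": [0, 0, 0], "translation": [0, 0, 0], "grip": -1}
    - {"twist": [0, 0, 0], "translation": [0, 0, 0], "grip": -1}
    - {"twist": [0, 0, 0], "translation": [0, 0, 0], "grip": -1}
    - {"twist": [0, 0, 0], "translation": [0, 0, 0], "grip": -1}
    - {"twist": [0, 0, 0], "translation": [0, 0, 0], "grip": -1}

```text
time_s: 21.15
tcp_pos: [429.7, 242.8, 81.9]
ee_rot: [0.794, 0.608, 0.0, 0.0]
wrist_force: [0.1, -0.1, -4.0]
opening: 9.7
```

```bash
python3 go.py 430.3 243.6 72 74.9; python3 - <<'E'
from h import *
d=arm.get_image("wrist"); crop(d,140,140,360,80,2.2,"w17.png");np.savez("w17.npz",**d)
d=arm.get_image("top"); crop(d,150,280,130,110,6,"t17.png");np.savez("t17.npz",**d)
d=arm.get_image("scene"); crop(d,150,180,90,85,7,"s17.png");np.savez("s17.npz",**d)
E
```

```text
t 21.15 pos [429.7 242.8  81.9] yaw 74.89 tilt z [ 2.e-04  0.e+00 -1.e+00] F [ 0.1 -0.1 -4. ] open 9.7
tool turn z -0.0 shift in NEW-yaw tool axes 0.9 0.3 9.9  in CURRENT [0.9 0.3 9.9]
```

View pics/w17.png

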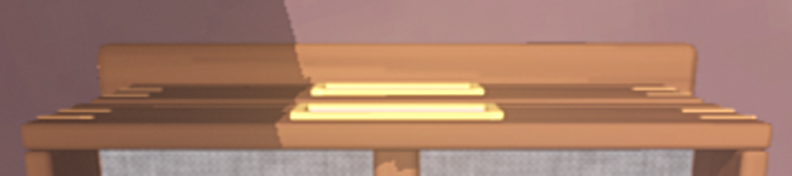

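View pics/t17.png

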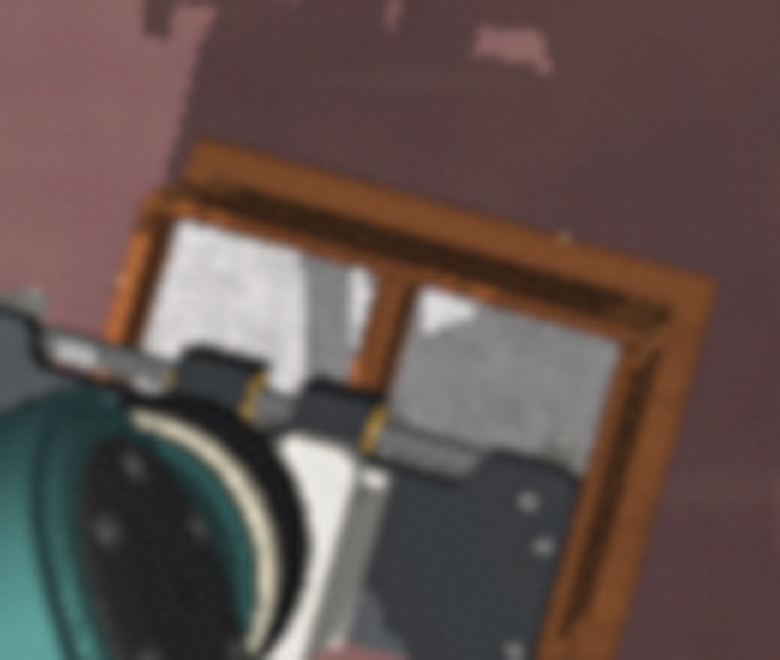

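View pics/s17.png

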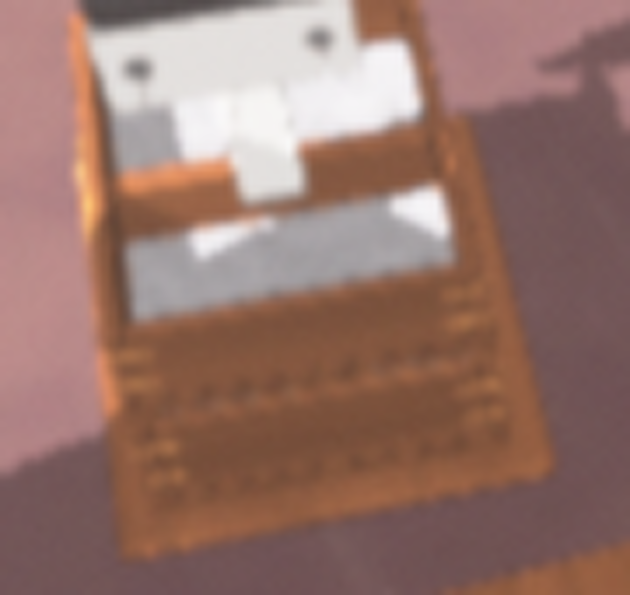

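>>> play_rows:
  rows:
    - {"twist": [0, 0, 0], "translation": [0, 0.3, 1.5], "grip": -1}
    - {"twist": [0, 0, 0], "translation": [0, 0, 1.5], "grip": -1}
    - {"twist": [0, 0, 0], "translation": [0, 0, 1.5], "grip": -1}
    - {"twist": [0, 0, 0], "translation": [0, 0, 1], "grip": -1}
    - {"twist": [0, 0, 0], "translation": [0, 0, 1], "grip": -1}
    - {"twist": [0, 0, 0], "translation": [0, 0, 1], "grip": -1}
    - {"twist": [0, 0, 0], "translation": [0, 0, 0.5], "grip": -1}
    - {"twist": [0, 0, 0], "translation": [0, 0, 0], "grip": -1}
    - {"twist": [0, 0, 0], "translation": [0, 0, 0], "grip": -1}
    - {"twist": [0, 0, 0], "translation": [0, 0, 0], "grip": -1}

```text
time_s: 22.13
tcp_pos: [430.0, 242.6, 76.7]
ee_rot: [0.794, 0.608, 0.0, 0.0]
wrist_force: [-6.0, -2.3, 12.6]
opening: 9.5
```

```bash
python3 go.py 430.3 243.6 72 74.9
```

```text
t 22.13 pos [430.  242.6  76.7] yaw 74.89 tilt z [ 7.e-04 -1.e-04 -1.e+00] F [-6.  -2.3 12.6] open 9.5
tool turn z -0.0 shift in NEW-yaw tool axes 1.0 0.1 4.7  in CURRENT [1.  0.1 4.7]
```

>>> play_rows:
  rows:
    - {"twist": [0, 0, 0], "translation": [0, 0, -3], "grip": -1}
    - {"twist": [0, 0, 0], "translation": [-0.4, -1.7, 0], "grip": -1}
    - {"twist": [0, 0, 0], "translation": [0, 0, 0], "grip": -1}
    - {"twist": [0, 0, 0], "translation": [0, 0, 0], "grip": -1}
    - {"twist": [0, 0, 0], "translation": [0, 0, 1], "grip": -1}
    - {"twist": [0, 0, 0], "translation": [0, 0, 1], "grip": -1}
    - {"twist": [0, 0, 0], "translation": [0, 0, 1], "grip": -1}
    - {"twist": [0, 0, 0], "translation": [0, 0, 0.5], "grip": -1}
    - {"twist": [0, 0, 0], "translation": [0, 0, 0], "grip": -1}
    - {"twist": [0, 0, 0], "translation": [0, 0, 0], "grip": -1}

```text
time_s: 22.97
tcp_pos: [428.1, 242.8, 76.6]
ee_rot: [0.794, 0.608, 0.0, 0.0]
wrist_force: [-7.2, -3.2, 15.9]
opening: 9.8
```

```bash
python3 go.py 430.3 243.6 72 74.9;  python3 - <<'E'
from h import *
d=arm.get_image("wrist"); crop(d,140,140,360,80,2.2,"w18.png")
d=arm.get_image("scene"); crop(d,150,180,90,85,7,"s18.png")
E
```

```text
t 22.97 pos [428.1 242.8  76.6] yaw 74.9 tilt z [ 3.e-04  1.e-04 -1.e+00] F [-7.2 -3.2 15.9] open 9.8
tool turn z -0.0 shift in NEW-yaw tool axes 1.3 1.9 4.6  in CURRENT [1.3 1.9 4.6]
```

View pics/w18.png

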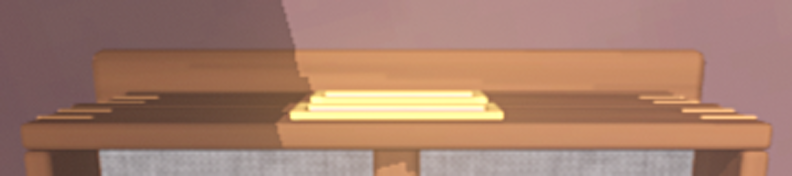

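View pics/s18.png

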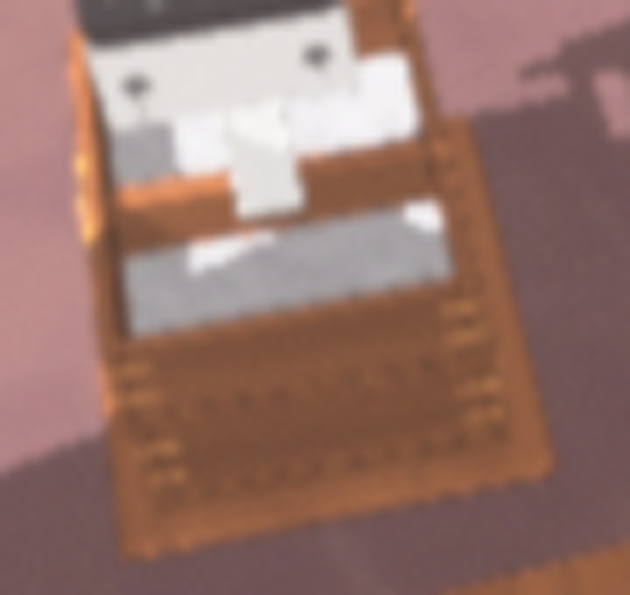

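```bash
python3 - <<'E'
from h import *
d=dict(np.load("w17.npz")); crop(d,220,155,100,50,8,"w17z.png")
E
```

```text
(no output)
```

View pics/w17z.png

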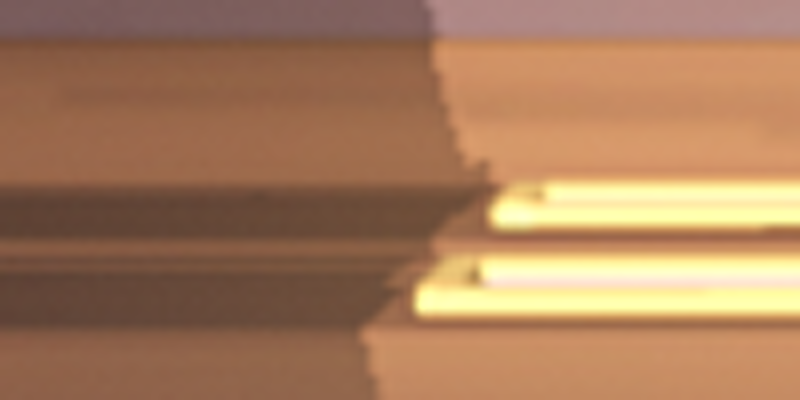

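```bash
python3 - <<'E'
from h import *
d=dict(np.load("w17.npz"))
n=np.radians(74.89);Y=np.array([np.sin(n),-np.cos(n),0])
t=np.array([429.7,242.8,81.9])
r=lambda y:155+(y+.5)/8-.5
for nm,y,z in(("base rim",240,44),("base plinth top/rim outer",40,8),("base wall foot",187,8),("upper rim",327,81.9-32.8+38),("upper wall bottom",262,81.9-32.8+5)):
    q=cast(d,[(320,r(y))],z)[0]-t; print(nm,(q@Y).round(1))
E
```

```text
base rim -54.2
base plinth top/rim outer -66.1
base wall foot -54.1
upper rim -54.7
upper wall bottom -54.0
```

```bash
python3 - <<'E'
from h import *
s=arm.observe(); print(s["wrist_force"],s["wrist_torque"],s["joint_positions"].round(3))
E
```

```text
[-8.20755664 -3.59414989 16.57316943] [-0.50340719  1.27781861  0.04348717] [ 0.401  0.038  1.723 -0.     1.381 -0.906]
```

```bash
python3 - <<'E'
from h import *
from quad import *
for nm in("w14","w17"):
    d=dict(np.load(nm+".npz")); crop(d,140,180,60,40,12,nm+"L.png"); crop(d,450,180,60,40,12,nm+"R.png")
d=arm.get_image("wrist"); np.savez("w18.npz",**d); crop(d,140,180,60,40,6,"w18L.png"); crop(d,450,180,60,40,6,"w18R.png")
ims=[]
for nm in("w14","w17","w18"):
    d=dict(np.load(nm+".npz")); f=d["frame"]
    ims.append(np.hstack([f[185:215,145:195],f[185:215,450:500]]))
o=cv2.resize(np.vstack(ims),None,fx=6,fy=6,interpolation=cv2.INTER_CUBIC); cv2.imwrite("pics/cmp.png",o[:,:,::-1])
d=arm.get_image("scene"); f=d["frame"][200:260,155:240]; f=cv2.convertScaleAbs(f,alpha=1.7); cv2.imwrite("pics/s19.png",cv2.resize(f,None,fx=9,fy=9,interpolation=cv2.INTER_CUBIC)[:,:,::-1])
E
```

View pics/cmp.png

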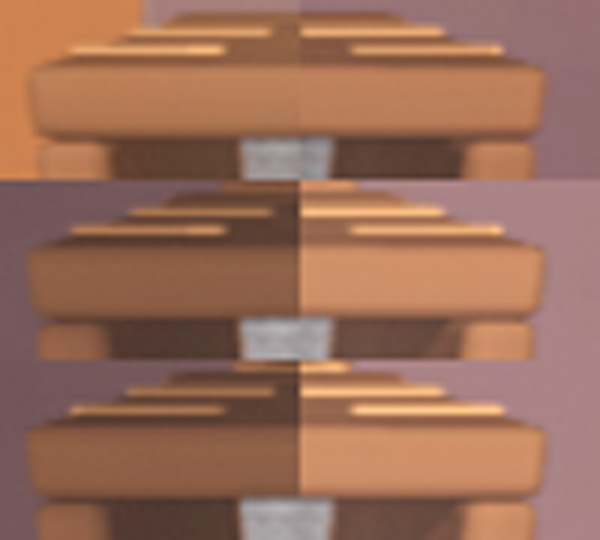

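View pics/s19.png

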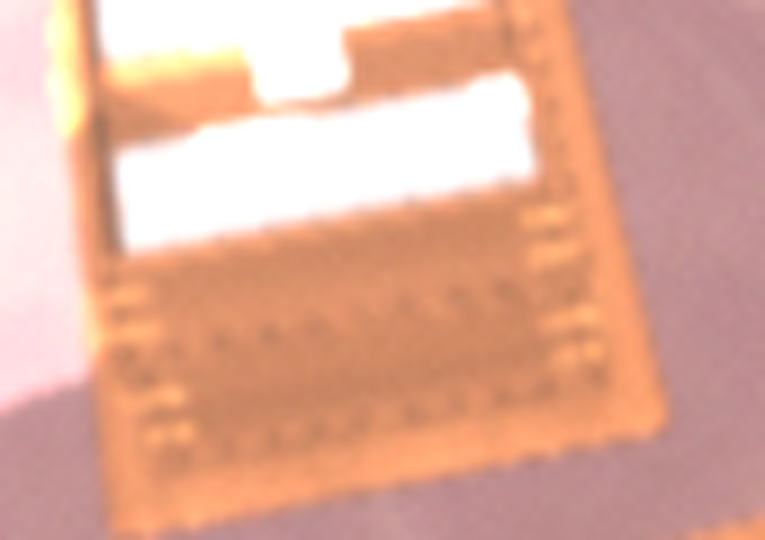

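```bash
python3 - <<'E'
from h import *
ims=[]
w13=cv2.imread("pics/w13.png"); 
ims.append(np.hstack([w13[180:210,145:195],w13[180:210,450:500]]))
f=dict(np.load("w18.npz"))["frame"][:,:,::-1]
ims.append(np.hstack([f[185:215,145:195],f[185:215,450:500]]))
cv2.imwrite("pics/cmp2.png",cv2.resize(np.vstack(ims),None,fx=6,fy=6,interpolation=cv2.INTER_CUBIC))
E
```

```text
(no output)
```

View pics/cmp2.png

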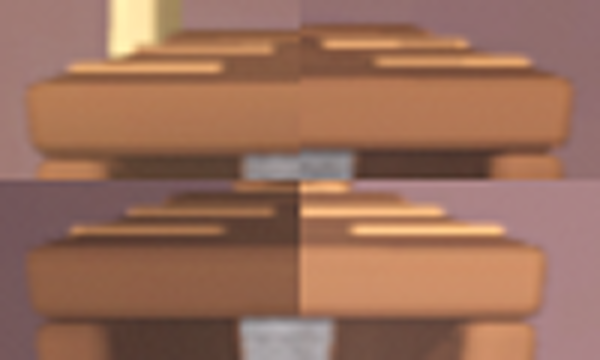

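```bash
python3 - <<'E'
from h import *
ims=[]
for n in("w17","w18"):
    ims.append(dict(np.load(n+".npz"))["frame"][155:205,220:320])
cv2.imwrite("pics/z18.png",cv2.resize(np.hstack(ims),None,fx=4,fy=8,interpolation=cv2.INTER_CUBIC)[:,:,::-1])
E
```

```text
(no output)
```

View pics/z18.png

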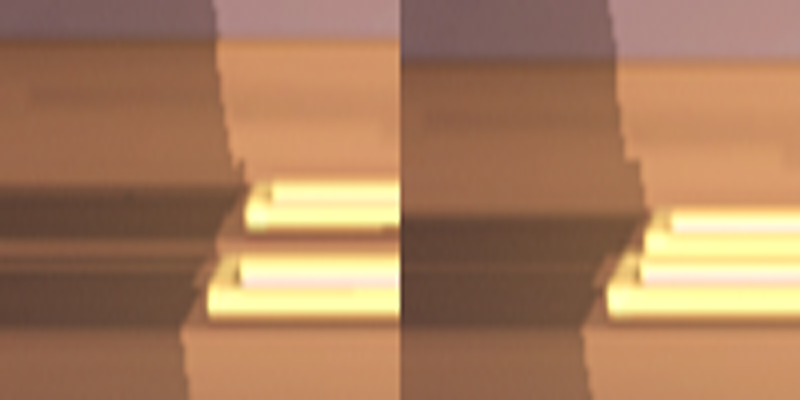

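>>> play_rows:
  rows:
    - {"twist": [0, 0, 0], "translation": [0, 0.6, -1.5], "grip": -1}
    - {"twist": [0, 0, 0], "translation": [0, 0, 0], "grip": -1}
    - {"twist": [0, 0, 0], "translation": [0, 0, 0], "grip": -1}
    - {"twist": [0, 0, 0], "translation": [0, 0, 0], "grip": -1}
    - {"twist": [0, 0, 0], "translation": [0, 0, 0], "grip": -1}
    - {"twist": [0, 0, 0], "translation": [0, 0, 0], "grip": -1}
    - {"twist": [0, 0, 0], "translation": [0, 0, 0], "grip": -1}
    - {"twist": [0, 0, 0], "translation": [0, 0, 0], "grip": -1}
    - {"twist": [0, 0, 0], "translation": [0, 0, 0], "grip": -1}
    - {"twist": [0, 0, 0], "translation": [0, 0, 0], "grip": -1}

```text
time_s: 24.0
tcp_pos: [428.2, 242.8, 76.6]
ee_rot: [0.794, 0.608, -0.0, -0.0]
wrist_force: [-4.7, -0.7, 9.6]
opening: 9.3
```

```bash
python3 go.py 430.3 243.6 72 74.9;  python3 - <<'E'
from h import *
s=arm.observe();print(s["wrist_torque"])
E
```

```text
t 24.0 pos [428.2 242.8  76.6] yaw 74.9 tilt z [-9.e-04  3.e-04 -1.e+00] F [-4.7 -0.7  9.6] open 9.3
tool turn z -0.0 shift in NEW-yaw tool axes 1.3 1.8 4.6  in CURRENT [1.3 1.8 4.6]
[-0.20724718  0.92842262 -0.04031196]
```

>>> play_rows:
  rows:
    - {"twist": [0, 0, 0], "translation": [0, 0, -0.7], "grip": -1}
    - {"twist": [0, 0, 0], "translation": [0, 0, 0], "grip": -0.4}
    - {"twist": [0, 0, 0], "translation": [0, 0, 0], "grip": -0.2}
    - {"twist": [0, 0, 0], "translation": [0, 0, 0], "grip": -0.2}
    - {"twist": [0, 0, 0], "translation": [0, 0, 0], "grip": -0.2}
    - {"twist": [0, 0, 0], "translation": [0, 0, -10], "grip": -0.2}
    - {"twist": [0, 0, 0], "translation": [0, 0, -30], "grip": -0.2}
    - {"twist": [0, 0, 0], "translation": [0, 0, -40], "grip": -0.2}
    - {"twist": [0, 0, 0], "translation": [0, 0, -40], "grip": -0.2}
    - {"twist": [0, 0, 0], "translation": [0, 0, -10], "grip": -0.2}

```text
time_s: 24.83
tcp_pos: [431.6, 243.8, 213.7]
ee_rot: [0.794, 0.608, 0.006, 0.002]
wrist_force: [0.1, -0.0, 1.4]
opening: 37.6
```

>>> play_rows:
  rows:
    - {"twist": [0, 0, 0], "translation": [0, 0, 0], "grip": -0.2}
    - {"twist": [0, 0, 0], "translation": [0, 0, 0], "grip": -0.2}
    - {"twist": [0, 0, 0], "translation": [0, 0, 0], "grip": -0.2}
    - {"twist": [0, 0, 0], "translation": [0, 0, 0], "grip": -0.2}
    - {"twist": [0, 0, 0], "translation": [0, 0, 0], "grip": -0.2}
    - {"twist": [0, 0, 0], "translation": [0, 0, 0], "grip": -0.2}
    - {"twist": [0, 0, 0], "translation": [0, 0, 0], "grip": -0.2}
    - {"twist": [0, 0, 0], "translation": [0, 0, 0], "grip": -0.2}
    - {"twist": [0, 0, 0], "translation": [0, 0, 0], "grip": -0.2}
    - {"twist": [0, 0, 0], "translation": [0, 0, 0], "grip": -0.2}

```text
time_s: 25.67
tcp_pos: [428.8, 242.6, 205.4]
ee_rot: [0.794, 0.608, -0.0, 0.0]
wrist_force: [-1.0, -0.0, -0.6]
opening: 37.6
```

```bash
python3 go.py 430.3 243.6 72 74.9;  python3 - <<'E'
from h import *
s=arm.observe();print(s["wrist_torque"])
d=arm.get_image("wrist"); np.savez("w20.npz",**d); crop(d,210,140,220,165,3.6,"w20.png")
d=arm.get_image("scene"); crop(d,140,170,110,100,6,"s20.png")
E
```

```text
t 25.67 pos [428.8 242.6 205.4] yaw 74.89 tilt z [ 0.e+00 -1.e-04 -1.e+00] F [-1.  -0.  -0.6] open 37.6
tool turn z -0.0 shift in NEW-yaw tool axes 1.4 1.2 133.4  in CURRENT [  1.4   1.2 133.4]
[ 0.0479409  -0.14842115  0.00418713]
```

View pics/w20.png

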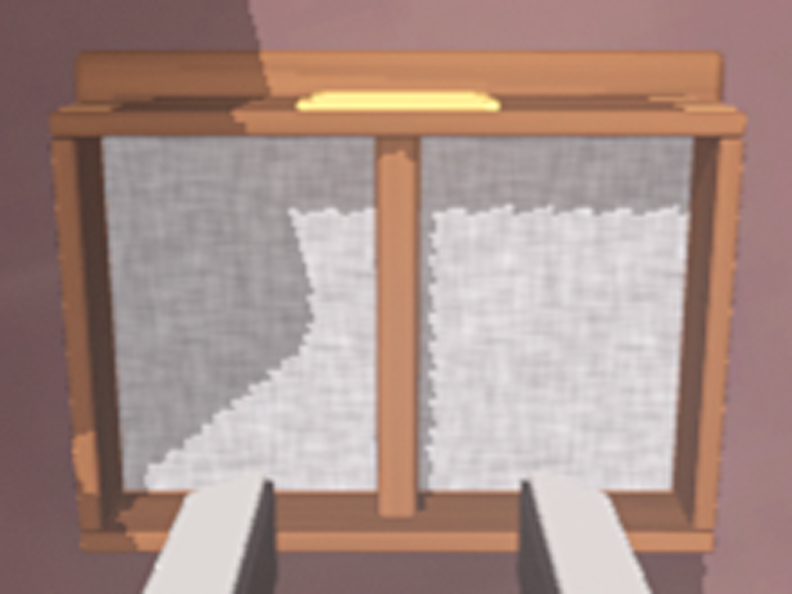

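View pics/s20.png

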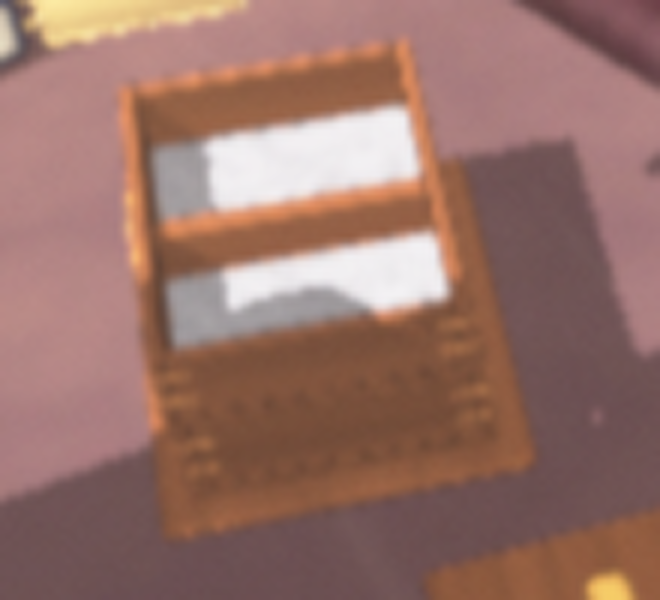

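```bash
python3 - <<'E'
from quad import *
d=dict(np.load("w20.npz"))
for z in(77,82):
    quad(d,[(50,113),(746,113),(713,552),(80,552)],z,3.6,210,140,"outer")
    quad(d,[(75,136),(720,136),(694,530),(100,530)],z,3.6,210,140,"inner")
    quad(d,[(377,150),(420,150),(416,517),(378,517)],z-7,3.6,210,140,"part")
E
```

```text
outer cen [429.3 242.9] sides [158.6 108.9 159.3 108.9] ang 74.86 -15.33
inner cen [428.9 243.1] sides [147.7  97.7 148.7  97.7] ang 74.86 -15.21
part cen [430.7 242.7] sides [10.1 93.2  9.7 93.2] ang 74.86 -15.36
outer cen [428.  243.3] sides [155.9 107.  156.5 107. ] ang 74.86 -15.33
inner cen [427.6 243.4] sides [145.2  96.  146.1  96. ] ang 74.86 -15.21
part cen [429.3 243.1] sides [ 9.9 91.6  9.5 91.6] ang 74.86 -15.36
```

>>> play_rows:
  rows:
    - {"twist": [0, 0, 0], "translation": [-33.1, 23.7, 0], "grip": -0.2}
    - {"twist": [0, 0, 0], "translation": [-33.1, 23.7, 0], "grip": -0.2}
    - {"twist": [0, 0, 0], "translation": [-33.1, 23.7, 0], "grip": -0.2}
    - {"twist": [0, 0, 0], "translation": [-33.1, 23.7, 0], "grip": -0.2}
    - {"twist": [0, 0, 0], "translation": [-33.1, 23.7, 0], "grip": -0.2}
    - {"twist": [0, 0, 0], "translation": [-33.1, 23.7, 0], "grip": -0.2}
    - {"twist": [0, 0, 0], "translation": [-33.1, 23.7, 0], "grip": -0.2}
    - {"twist": [0, 0, 0], "translation": [-33.1, 23.7, 0], "grip": -0.2}
    - {"twist": [0, 0, 0], "translation": [-33.1, 23.7, 0], "grip": -0.2}
    - {"twist": [0, 0, 0], "translation": [-33.1, 23.7, 0], "grip": -0.2}

```text
time_s: 26.6
tcp_pos: [571.6, -140.9, 205.6]
ee_rot: [0.794, 0.608, 0.0, 0.0]
wrist_force: [0.7, 0.8, 0.1]
opening: 37.7
```

>>> play_rows:
  rows:
    - {"twist": [0, 0, 0], "translation": [-33.1, 23.7, 0], "grip": -0.2}
    - {"twist": [0, 0, 0], "translation": [-33.1, 23.7, 0], "grip": -0.2}
    - {"twist": [0, 0, 0], "translation": [-33.1, 23.7, 0], "grip": -0.2}
    - {"twist": [0, 0, 0.123], "translation": [0, 0, 0], "grip": -0.2}
    - {"twist": [0, 0, 0.123], "translation": [0, 0, 0], "grip": -0.2}
    - {"twist": [0, 0, 0.123], "translation": [0, 0, 0], "grip": -0.2}
    - {"twist": [0, 0, 0.123], "translation": [0, 0, 0], "grip": -0.2}
    - {"twist": [0, 0, 0.123], "translation": [0, 0, 0], "grip": -0.2}
    - {"twist": [0, 0, 0.123], "translation": [0, 0, 0], "grip": -0.2}
    - {"twist": [0, 0, 0.123], "translation": [0, 0, 0], "grip": -0.2}

```text
time_s: 27.43
tcp_pos: [614.1, -253.3, 205.3]
ee_rot: [0.976, 0.218, -0.0, -0.0]
wrist_force: [-0.8, -0.3, 0.3]
opening: 38.1
```

>>> play_rows:
  rows:
    - {"twist": [0, 0, 0.123], "translation": [0, 0, 10], "grip": -0.2}
    - {"twist": [0, 0, 0.123], "translation": [0, 0, 10], "grip": -0.2}
    - {"twist": [0, 0, 0.123], "translation": [0, 0, 10], "grip": -0.2}
    - {"twist": [0, 0, 0.123], "translation": [0, 0, 10], "grip": -0.2}
    - {"twist": [0, 0, 0.123], "translation": [0, 0, 10], "grip": -0.2}
    - {"twist": [0, 0, 0.123], "translation": [0, 0, 10], "grip": -0.2}
    - {"twist": [0, 0, 0.123], "translation": [0, 0, 10], "grip": -0.2}
    - {"twist": [0, 0, 0.123], "translation": [0, 0, 0], "grip": -0.2}
    - {"twist": [0, 0, 0.123], "translation": [0, 0, 0], "grip": -0.2}
    - {"twist": [0, 0, 0], "translation": [0, 0, 0], "grip": -0.2}

```text
time_s: 28.27
tcp_pos: [613.9, -253.2, 135.0]
ee_rot: [0.946, -0.325, -0.0, 0.0]
wrist_force: [1.2, 0.7, 0.1]
opening: 37.7
```

```bash
python3 go.py 613.5 -253.5 21 -44;  python3 - <<'E'
from h import *
d=arm.get_image("wrist"); np.savez("w21.npz",**d); cv2.imwrite("pics/w21.png",d["frame"][:,:,::-1]); crop(d,270,180,100,75,8,"w21c.png")
E
```

```text
t 28.27 pos [ 613.9 -253.2  135. ] yaw -37.98 tilt z [-6.e-04  2.e-04 -1.e+00] F [1.2 0.7 0.1] open 37.7
tool turn z 0.105 shift in NEW-yaw tool axes -0.1 0.6 114.0  in CURRENT [-1.00e-01  5.00e-01  1.14e+02]
```

View pics/w21.png

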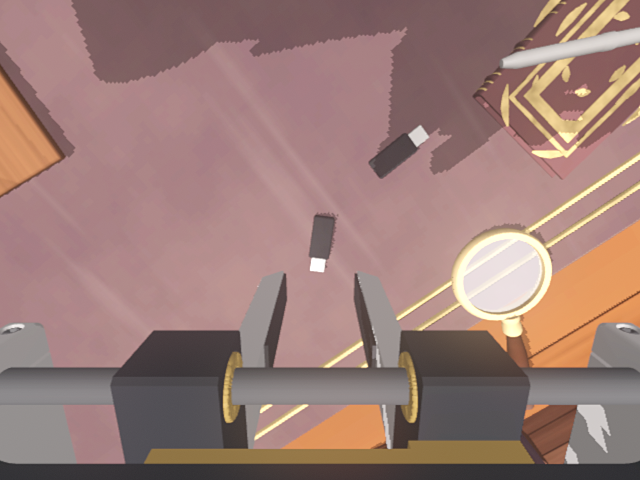

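View pics/w21c.png

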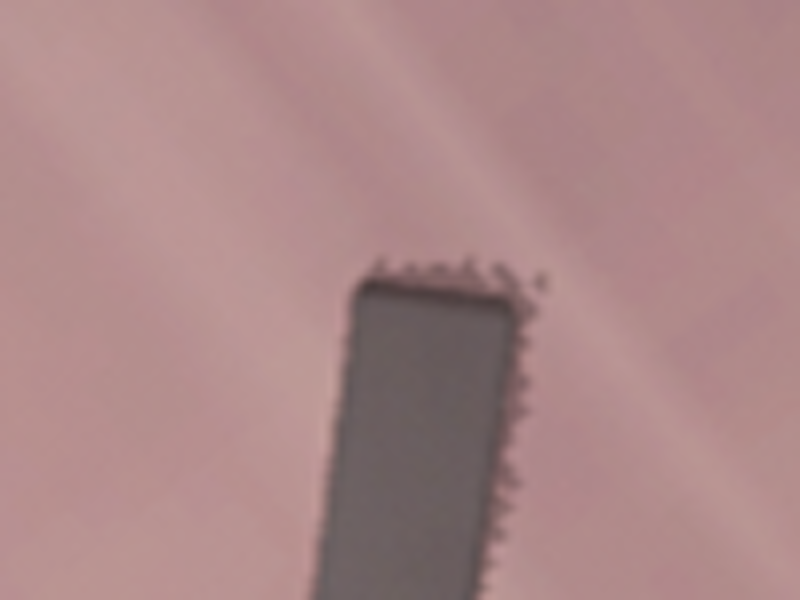

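```bash
python3 - <<'E'
from h import *
d=dict(np.load("w21.npz"))
crop(d,290,205,60,75,8,"w21e.png")
E
```

```text
(no output)
```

View pics/w21e.png

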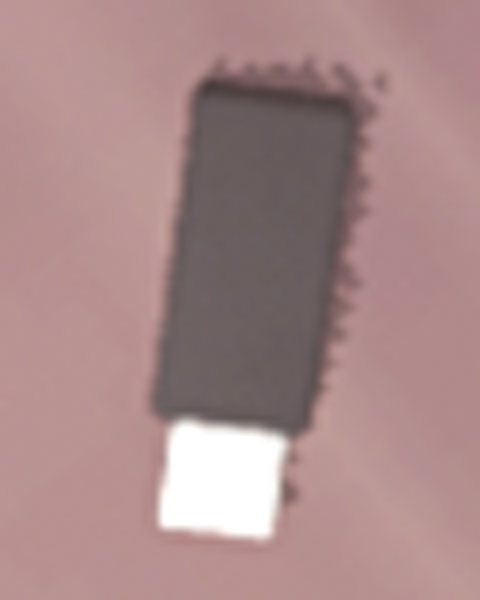

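```bash
python3 - <<'E'
from quad import *
d=dict(np.load("w21.npz"))
P=quad(d,[(194,92),(353,104),(306,430),(155,413)],8,8,290,205,"body")
n=np.radians(-44);X=np.array([np.cos(n),np.sin(n)]);Y=np.array([np.sin(n),-np.cos(n)])
q=P.mean(0)-[613.9,-253.2];print(q@X,q@Y)
E
```

```text
body cen [ 613.6 -254.8] sides [16.9 36.8 16.6 36.1] ang -43.59 -135.25
0.9304969860270755 1.3254064273634756
```

>>> play_rows:
  rows:
    - {"twist": [0, 0, 0.1], "translation": [0, 0, 20], "grip": -0.2}
    - {"twist": [0, 0, 0], "translation": [0.9, 1.2, 30], "grip": -0.2}
    - {"twist": [0, 0, 0], "translation": [0, 0, 30], "grip": -0.2}
    - {"twist": [0, 0, 0], "translation": [0, 0, 18], "grip": -0.2}
    - {"twist": [0, 0, 0], "translation": [0, 0, 10], "grip": -0.2}
    - {"twist": [0, 0, 0], "translation": [0, 0, 4], "grip": -0.2}
    - {"twist": [0, 0, 0], "translation": [0, 0, 2], "grip": -0.2}
    - {"twist": [0, 0, 0], "translation": [0, 0, 0], "grip": -0.2}
    - {"twist": [0, 0, 0], "translation": [0, 0, 0], "grip": -0.2}
    - {"twist": [0, 0, 0], "translation": [0, 0, 0], "grip": -0.2}
  squeeze: 15

```text
time_s: 29.15
tcp_pos: [615.0, -255.2, 23.5]
ee_rot: [0.929, -0.371, 0.002, 0.0]
wrist_force: [0.1, 0.2, -0.5]
opening: 37.7
```

```bash
python3 go.py 613.6 -254.8 21 -44;  python3 - <<'E'
from h import *
d=arm.get_image("wrist"); crop(d,220,200,200,150,4,"w22.png")
E
```

```text
t 29.15 pos [ 615.  -255.2   23.5] yaw -43.58 tilt z [ 0.0031 -0.0017 -1.    ] F [ 0.1  0.2 -0.5] open 37.7
tool turn z 0.007 shift in NEW-yaw tool axes -1.3 0.6 2.5  in CURRENT [-1.3  0.6  2.5]
```

View pics/w22.png

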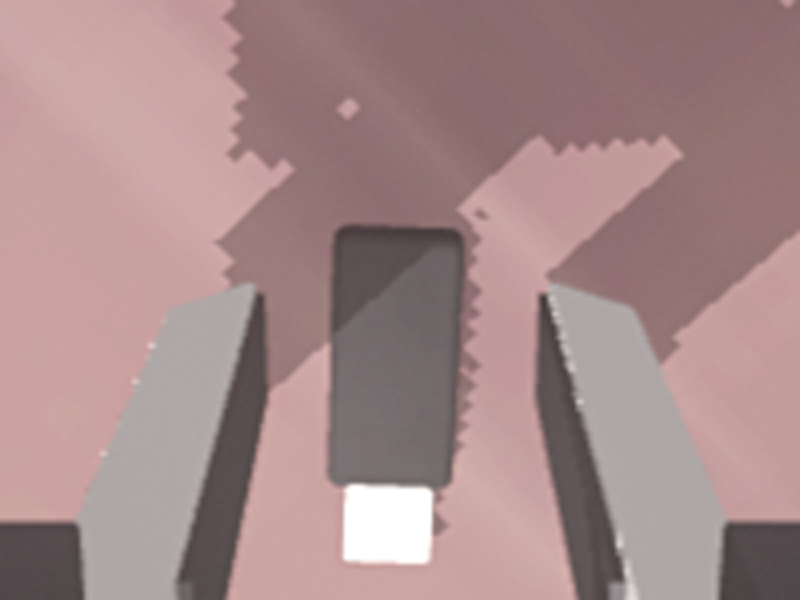

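>>> play_rows:
  rows:
    - {"twist": [0, 0, 0], "translation": [-0.5, 0, 0.7], "grip": -0.2}
    - {"twist": [0, 0, 0], "translation": [0, 0, 0], "grip": -1}
    - {"twist": [0, 0, 0], "translation": [0, 0, 0], "grip": -1}
    - {"twist": [0, 0, 0], "translation": [0, 0, 0], "grip": -1}
    - {"twist": [0, 0, 0], "translation": [0, 0, 0], "grip": -1}
    - {"twist": [0, 0, 0], "translation": [0, 0, 0], "grip": -1}
    - {"twist": [0, 0, 0], "translation": [0, 0, 0], "grip": -1}
    - {"twist": [0, 0, 0], "translation": [0, 0, 0], "grip": -1}
    - {"twist": [0, 0, 0], "translation": [0, 0, 0], "grip": -1}
    - {"twist": [0, 0, 0], "translation": [0, 0, 0], "grip": -1}
  squeeze: 20

```text
time_s: 30.03
tcp_pos: [613.5, -254.3, 20.8]
ee_rot: [0.928, -0.371, 0.0, 0.0]
wrist_force: [-1.0, 0.5, 0.5]
opening: 17.4
```

>>> play_rows:
  rows:
    - {"twist": [0, 0, 0], "translation": [0, 0, -15], "grip": -1}
    - {"twist": [0, 0, 0], "translation": [0, 0, -35], "grip": -1}
    - {"twist": [0, 0, 0], "translation": [0, 0, -40], "grip": -1}
    - {"twist": [0, 0, 0], "translation": [0, 0, -40], "grip": -1}
    - {"twist": [0, 0, 0], "translation": [0, 0, -20], "grip": -1}
    - {"twist": [0, 0, -0.1], "translation": [0, 0, 0], "grip": -1}
    - {"twist": [0, 0, -0.1], "translation": [0, 0, 0], "grip": -1}
    - {"twist": [0, 0, -0.1], "translation": [0, 0, 0], "grip": -1}
    - {"twist": [0, 0, -0.1], "translation": [0, 0, 0], "grip": -1}
    - {"twist": [0, 0, -0.1], "translation": [0, 0, 0], "grip": -1}

```text
time_s: 30.87
tcp_pos: [613.4, -254.3, 170.6]
ee_rot: [0.992, -0.128, -0.0, -0.0]
wrist_force: [0.6, -1.4, -1.2]
opening: 17.7
```

```bash
python3 go.py 418.9 204.9 170 -15.1;  python3 - <<'E'
from h import *
d=arm.get_image("wrist"); crop(d,160,180,320,240,2.5,"w23.png")
E
```

```text
t 30.87 pos [ 613.4 -254.3  170.6] yaw -14.67 tilt z [-2.e-04  1.e-04 -1.e+00] F [ 0.6 -1.4 -1.2] open 17.7
tool turn z 0.007 shift in NEW-yaw tool axes -307.4 -392.7 0.6  in CURRENT [-304.5 -394.9    0.7]
```

View pics/w23.png

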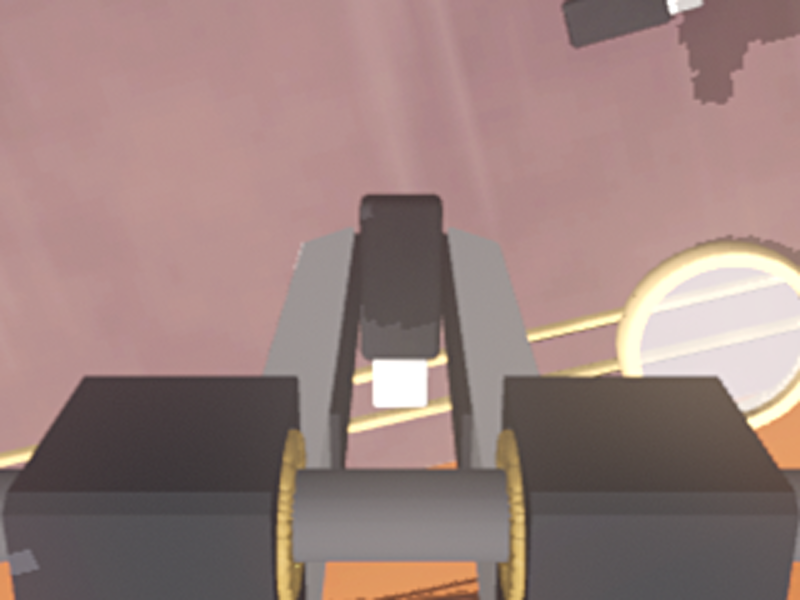

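>>> play_rows:
  rows:
    - {"twist": [0, 0, 0.007], "translation": [-23.4, -30.8, 0], "grip": -1}
    - {"twist": [0, 0, 0], "translation": [-23.4, -30.8, 0], "grip": -1}
    - {"twist": [0, 0, 0], "translation": [-23.4, -30.8, 0], "grip": -1}
    - {"twist": [0, 0, 0], "translation": [-23.4, -30.8, 0], "grip": -1}
    - {"twist": [0, 0, 0], "translation": [-23.4, -30.8, 0], "grip": -1}
    - {"twist": [0, 0, 0], "translation": [-23.4, -30.8, 0], "grip": -1}
    - {"twist": [0, 0, 0], "translation": [-23.4, -30.8, 0], "grip": -1}
    - {"twist": [0, 0, 0], "translation": [-23.4, -30.8, 0], "grip": -1}
    - {"twist": [0, 0, 0], "translation": [-23.4, -30.8, 0], "grip": -1}
    - {"twist": [0, 0, 0], "translation": [-23.4, -30.8, 0], "grip": -1}

```text
time_s: 31.75
tcp_pos: [468.1, 106.0, 170.9]
ee_rot: [0.991, -0.135, 0.0, -0.0]
wrist_force: [-0.1, 0.9, 0.3]
opening: 18.0
```

>>> play_rows:
  rows:
    - {"twist": [0, 0, 0], "translation": [-23.4, -30.8, 0], "grip": -1}
    - {"twist": [0, 0, 0], "translation": [-23.4, -30.8, 0], "grip": -1}
    - {"twist": [0, 0, 0], "translation": [-23.4, -30.8, 0], "grip": -1}
    - {"twist": [0, 0, 0], "translation": [0, 0, 0], "grip": -1}
    - {"twist": [0, 0, 0], "translation": [0, 0, 20], "grip": -1}
    - {"twist": [0, 0, 0], "translation": [0, 0, 20], "grip": -1}
    - {"twist": [0, 0, 0], "translation": [0, 0, 10], "grip": -1}
    - {"twist": [0, 0, 0], "translation": [0, 0, 0], "grip": -1}
    - {"twist": [0, 0, 0], "translation": [0, 0, 0], "grip": -1}
    - {"twist": [0, 0, 0], "translation": [0, 0, 0], "grip": -1}

```text
time_s: 32.58
tcp_pos: [426.8, 212.0, 121.8]
ee_rot: [0.991, -0.134, 0.001, -0.0]
wrist_force: [0.3, -0.4, 1.0]
opening: 17.5
```

```bash
python3 go.py 420.3 209.7 70.5 -15.1;  python3 - <<'E'
from h import *
d=arm.get_image("wrist"); cv2.imwrite("pics/w24.png",d["frame"][:,:,::-1])
E
```

```text
t 32.58 pos [426.8 212.  121.8] yaw -15.43 tilt z [ 1.6e-03  4.0e-04 -1.0e+00] F [ 0.3 -0.4  1. ] open 17.5
tool turn z -0.006 shift in NEW-yaw tool axes -5.6 3.9 51.3  in CURRENT [-5.7  3.9 51.3]
```

View pics/w24.png

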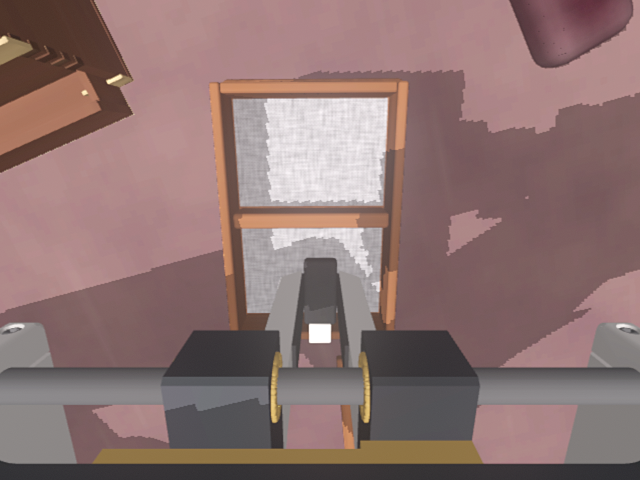

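>>> play_rows:
  rows:
    - {"twist": [0, 0, 0], "translation": [-5.6, 3.9, 0], "grip": -1}
    - {"twist": [0, 0, 0], "translation": [0, 0, 15], "grip": -1}
    - {"twist": [0, 0, 0], "translation": [0, 0, 15], "grip": -1}
    - {"twist": [0, 0, 0], "translation": [0, 0, 10], "grip": -1}
    - {"twist": [0, 0, 0], "translation": [0, 0, 6], "grip": -1}
    - {"twist": [0, 0, 0], "translation": [0, 0, 3], "grip": -1}
    - {"twist": [0, 0, 0], "translation": [0, 0, 0], "grip": -1}
    - {"twist": [0, 0, 0], "translation": [0, 0, 0], "grip": -1}
    - {"twist": [0, 0, 0], "translation": [0, 0, 0], "grip": -1}
    - {"twist": [0, 0, 0], "translation": [0, 0, 0], "grip": -1}

```text
time_s: 33.47
tcp_pos: [420.0, 210.1, 72.5]
ee_rot: [0.991, -0.134, 0.001, -0.0]
wrist_force: [0.2, -1.3, 0.4]
opening: 18.0
```

```bash
python3 go.py 420.3 209.7 70.5 -15.1;  python3 - <<'E'
from h import *
d=arm.get_image("wrist"); cv2.imwrite("pics/w25.png",d["frame"][:,:,::-1])
E
```

```text
t 33.47 pos [420.  210.1  72.5] yaw -15.36 tilt z [ 1.4e-03  4.0e-04 -1.0e+00] F [ 0.2 -1.3  0.4] open 18.0
tool turn z -0.004 shift in NEW-yaw tool axes 0.4 0.3 2.0  in CURRENT [0.4 0.3 2. ]
```

View pics/w25.png

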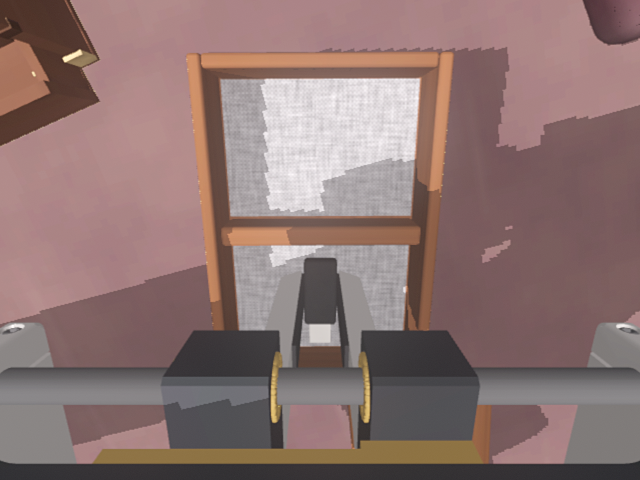

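Stick is over the compartment floor; lower a touch, release, lift.

>>> play_rows:
  rows:
    - {"twist": [0, 0, 0], "translation": [0, 0, 1], "grip": -1}
    - {"twist": [0, 0, 0], "translation": [0, 0, 0], "grip": -1}
    - {"twist": [0, 0, 0], "translation": [0, 0, 0], "grip": -0.3}
    - {"twist": [0, 0, 0], "translation": [0, 0, 0], "grip": -0.3}
    - {"twist": [0, 0, 0], "translation": [0, 0, 0], "grip": -0.3}
    - {"twist": [0, 0, 0], "translation": [0, 0, 0], "grip": -0.3}
    - {"twist": [0, 0, 0], "translation": [0, 0, -20], "grip": -0.3}
    - {"twist": [0, 0, 0], "translation": [0, 0, -35], "grip": -0.3}
    - {"twist": [0, 0, 0], "translation": [0, 0, -40], "grip": -0.3}
    - {"twist": [0, 0, 0], "translation": [0, 0, -40], "grip": -0.3}

```text
time_s: 34.35
tcp_pos: [418.7, 209.7, 206.5]
ee_rot: [0.991, -0.134, -0.001, 0.001]
wrist_force: [0.4, -0.3, 0.5]
opening: 33.2
```

```bash
python3 go.py 452.2 14.6 205 -10;  python3 - <<'E'
from h import *
d=arm.get_image("wrist"); cv2.imwrite("pics/w26.png",d["frame"][:,:,::-1])
E
```

```text
t 34.35 pos [418.7 209.7 206.5] yaw -15.35 tilt z [-1.9e-03 -8.0e-04 -1.0e+00] F [ 0.4 -0.3  0.5] open 33.2
tool turn z -0.093 shift in NEW-yaw tool axes 66.9 186.3 1.5  in CURRENT [ 84.  179.3   1.6]
```

View pics/w26.png

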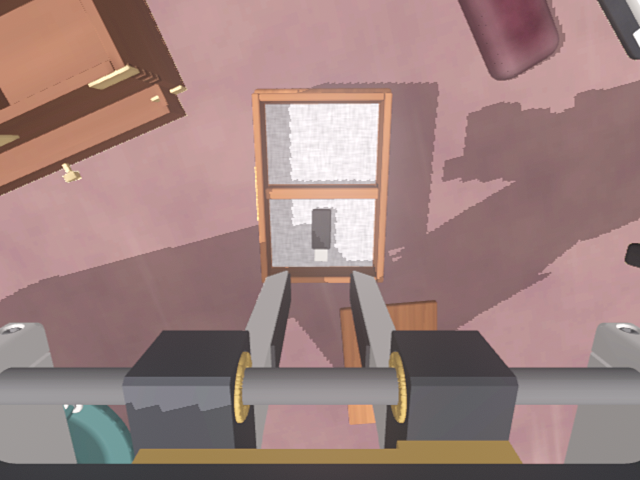

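>>> play_rows:
  rows:
    - {"twist": [0, 0, 0], "translation": [16.8, 35.9, 0], "grip": 0}
    - {"twist": [0, 0, 0], "translation": [16.8, 35.9, 0], "grip": 0}
    - {"twist": [0, 0, 0], "translation": [16.8, 35.9, 0], "grip": 0}
    - {"twist": [0, 0, 0], "translation": [16.8, 35.9, 0], "grip": 0}
    - {"twist": [0, 0, 0], "translation": [16.8, 35.9, 0], "grip": 0}
    - {"twist": [0, 0, -0.093], "translation": [0, 0, 0], "grip": 0}
    - {"twist": [0, 0, 0], "translation": [0, 0, 0], "grip": 0}
    - {"twist": [0, 0, 0], "translation": [0, 0, 0], "grip": 0}
    - {"twist": [0, 0, 0], "translation": [0, 0, 0], "grip": 0}
    - {"twist": [0, 0, 0], "translation": [0, 0, 0], "grip": 0}

```text
time_s: 35.23
tcp_pos: [452.8, 15.7, 205.7]
ee_rot: [0.996, -0.087, 0.0, -0.0]
wrist_force: [0.7, -0.1, -0.0]
opening: 46.9
```

```bash
python3 go.py 452.2 14.6 205 -10;  python3 - <<'E'
from h import *
d=arm.get_image("wrist"); np.savez("w27.npz",**d);cv2.imwrite("pics/w27.png",d["frame"][:,:,::-1]); crop(d,240,120,160,180,3.3,"w27c.png")
E
```

```text
t 35.23 pos [452.8  15.7 205.7] yaw -9.97 tilt z [ 1.e-04  1.e-04 -1.e+00] F [ 0.7 -0.1 -0. ] open 46.9
tool turn z 0.001 shift in NEW-yaw tool axes -0.4 1.2 0.7  in CURRENT [-0.4  1.2  0.7]
```

View pics/w27c.png

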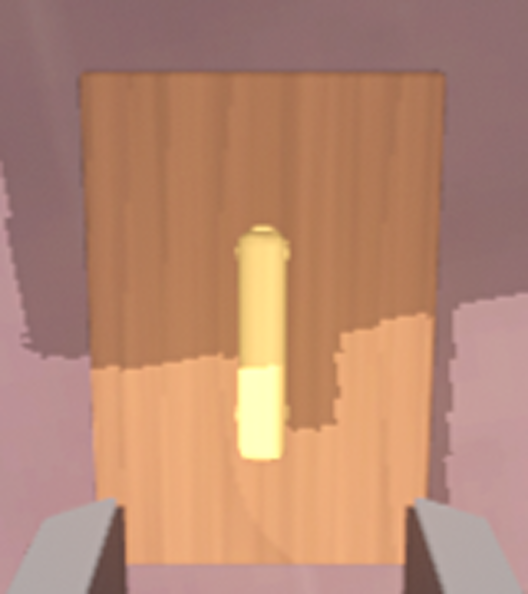

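```bash
python3 - <<'E'
from quad import *
d=dict(np.load("w27.npz"))
quad(d,[(83,72),(444,72),(426,564),(99,564)],13,3.3,240,120,"lid")
quad(d,[(239,228),(286,228),(283,459),(239,459)],37,3.3,240,120,"handle")
E
```

```text
lid cen [452.2  14.2] sides [107.3 158.8 109.5 158.8] ang -10.0 -100.14
handle cen [452.   15.5] sides [13.5 70.2 13.4 70.2] ang -10.0 -100.4
```

>>> play_rows:
  rows:
    - {"twist": [0, 0, 0], "translation": [-0.5, 1.3, 36], "grip": 0}
    - {"twist": [0, 0, 0], "translation": [0, 0, 36], "grip": 0}
    - {"twist": [0, 0, 0], "translation": [0, 0, 36], "grip": 0}
    - {"twist": [0, 0, 0], "translation": [0, 0, 30], "grip": 0}
    - {"twist": [0, 0, 0], "translation": [0, 0, 16], "grip": 0}
    - {"twist": [0, 0, 0], "translation": [0, 0, 10], "grip": 0}
    - {"twist": [0, 0, 0], "translation": [0, 0, 5], "grip": 0}
    - {"twist": [0, 0, 0], "translation": [0, 0, 1.5], "grip": 0}
    - {"twist": [0, 0, 0], "translation": [0, 0, 0], "grip": 0}
    - {"twist": [0, 0, 0], "translation": [0, 0, 0], "grip": 0}
  squeeze: 50

```text
time_s: 36.12
tcp_pos: [453.5, 13.5, 36.8]
ee_rot: [0.996, -0.087, 0.002, 0.0]
wrist_force: [-0.3, -0.5, -0.3]
opening: 47.0
```

>>> play_rows:
  rows:
    - {"twist": [0, 0, 0], "translation": [0, 0, 0], "grip": -0.4}
    - {"twist": [0, 0, 0], "translation": [0, 0, 0], "grip": -0.5}
    - {"twist": [0, 0, 0], "translation": [0, 0, 0], "grip": -0.5}
    - {"twist": [0, 0, 0], "translation": [0, 0, 0], "grip": -0.8}
    - {"twist": [0, 0, 0], "translation": [0, 0, 0], "grip": -1}
    - {"twist": [0, 0, 0], "translation": [0, 0, 0], "grip": -1}
    - {"twist": [0, 0, 0], "translation": [0, 0, 0], "grip": -1}
    - {"twist": [0, 0, 0], "translation": [0, 0, 0], "grip": -1}
    - {"twist": [0, 0, 0], "translation": [0, 0, 0], "grip": -1}
    - {"twist": [0, 0, 0], "translation": [0, 0, 0], "grip": -1}

```text
time_s: 36.95
tcp_pos: [452.1, 13.4, 35.4]
ee_rot: [0.996, -0.087, -0.0, 0.0]
wrist_force: [-1.4, -0.4, 2.5]
opening: 13.3
```

```bash
python3 go.py 452.1 14.5 35 -10;  python3 - <<'E'
from h import *
d=arm.get_image("wrist"); np.savez("w28.npz",**d);cv2.imwrite("pics/w28.png",d["frame"][:,:,::-1])
E
```

```text
t 36.95 pos [452.1  13.4  35.4] yaw -10.03 tilt z [-3.e-04 -1.e-04 -1.e+00] F [-1.4 -0.4  2.5] open 13.3
tool turn z -0.0 shift in NEW-yaw tool axes -0.2 -1.1 0.4  in CURRENT [-0.2 -1.1  0.4]
```

View pics/w28.png

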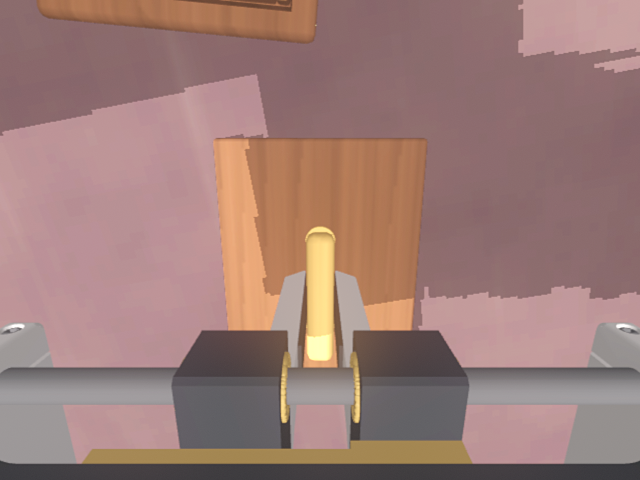

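>>> play_rows:
  rows:
    - {"twist": [0, 0, 0], "translation": [0, 0, -5], "grip": -1}
    - {"twist": [0, 0, 0], "translation": [0, 0, -15], "grip": -1}
    - {"twist": [0, 0, 0], "translation": [0, 0, -30], "grip": -1}
    - {"twist": [0, 0, 0], "translation": [0, 0, -40], "grip": -1}
    - {"twist": [0, 0, 0], "translation": [0, 0, -40], "grip": -1}
    - {"twist": [0, 0, 0.089], "translation": [0, 0, -30], "grip": -1}
    - {"twist": [0, 0, 0], "translation": [0, 0, -10], "grip": -1}
    - {"twist": [0, 0, 0], "translation": [0, 0, 0], "grip": -1}
    - {"twist": [0, 0, 0], "translation": [0, 0, 0], "grip": -1}
    - {"twist": [0, 0, 0], "translation": [0, 0, 0], "grip": -1}

```text
time_s: 37.83
tcp_pos: [450.8, 13.5, 202.0]
ee_rot: [0.991, -0.131, -0.003, 0.0]
wrist_force: [-0.1, -0.7, -2.7]
opening: 13.5
```

```bash
python3 go.py 429.2 243 205 -15.1;  python3 - <<'E'
from h import *
d=arm.get_image("wrist"); np.savez("w29.npz",**d);cv2.imwrite("pics/w29.png",d["frame"][:,:,::-1])
n=np.radians(-10);X=np.array([np.cos(n),np.sin(n),0]);Y=np.array([np.sin(n),-np.cos(n),0])
a=dict(np.load("w28.npz"));q=cast(a,[(320.5,138.5)],13)[0]-[452.1,13.4,35.4];print(q@Y)
E
```

```text
t 37.83 pos [450.8  13.5 202. ] yaw -15.06 tilt z [-5.6e-03  4.0e-04 -1.0e+00] F [-0.1 -0.7 -2.7] open 13.5
tool turn z 0.001 shift in NEW-yaw tool axes -80.6 -215.9 -3.0  in CURRENT [ -80.5 -216.    -2.8]
-80.02404866245831
```

View pics/w29.png

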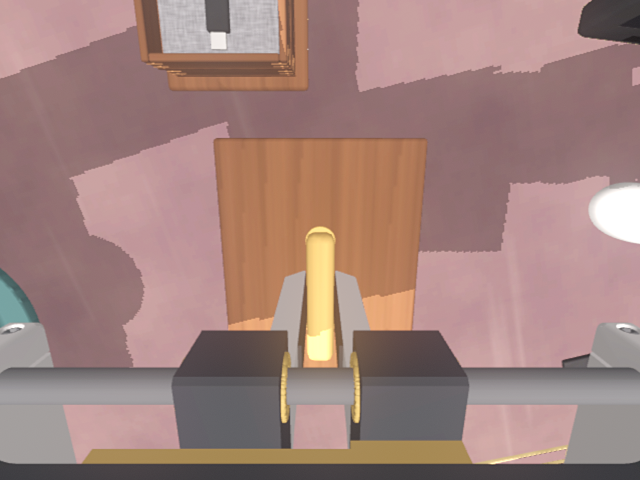

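>>> play_rows:
  rows:
    - {"twist": [0, 0, 0], "translation": [-11.5, -30.9, 0], "grip": -1}
    - {"twist": [0, 0, 0], "translation": [-11.5, -30.9, 0], "grip": -1}
    - {"twist": [0, 0, 0], "translation": [-11.5, -30.9, 0], "grip": -1}
    - {"twist": [0, 0, 0], "translation": [-11.5, -30.9, 0], "grip": -1}
    - {"twist": [0, 0, 0], "translation": [-11.5, -30.9, 0], "grip": -1}
    - {"twist": [0, 0, 0], "translation": [-11.5, -30.9, 0], "grip": -1}
    - {"twist": [0, 0, 0], "translation": [-11.5, -30.6, 0], "grip": -1}
    - {"twist": [0, 0, 0], "translation": [0, 0, 20], "grip": -1}
    - {"twist": [0, 0, 0], "translation": [0, 0, 25], "grip": -1}
    - {"twist": [0, 0, 0], "translation": [0, 0, 15], "grip": -1}

```text
time_s: 38.72
tcp_pos: [428.4, 242.9, 140.2]
ee_rot: [0.991, -0.13, -0.003, 0.002]
wrist_force: [-1.6, -1.2, -3.1]
opening: 13.6
```

>>> play_rows:
  rows:
    - {"twist": [0, 0, 0], "translation": [0, 0, 8], "grip": -1}
    - {"twist": [0, 0, 0], "translation": [0, 0, 4], "grip": -1}
    - {"twist": [0, 0, 0], "translation": [0, 0, 0], "grip": -1}
    - {"twist": [0, 0, 0], "translation": [0, 0, 0], "grip": -1}
    - {"twist": [0, 0, 0], "translation": [0, 0, 0], "grip": -1}
    - {"twist": [0, 0, 0], "translation": [0, 0, 0], "grip": -1}
    - {"twist": [0, 0, 0], "translation": [0, 0, 0], "grip": -1}
    - {"twist": [0, 0, 0], "translation": [0, 0, 0], "grip": -1}
    - {"twist": [0, 0, 0], "translation": [0, 0, 0], "grip": -1}
    - {"twist": [0, 0, 0], "translation": [0, 0, 0], "grip": -1}

```text
time_s: 39.55
tcp_pos: [431.0, 243.0, 133.5]
ee_rot: [0.991, -0.132, 0.0, -0.0]
wrist_force: [-0.0, 0.5, -1.9]
opening: 13.7
```

```bash
python3 go.py 429.2 243 107.4 -15.1;  python3 - <<'E'
from h import *
d=arm.get_image("wrist"); np.savez("w30.npz",**d);cv2.imwrite("pics/w30.png",d["frame"][:,:,::-1]); crop(d,200,90,240,110,3.3,"w30c.png")
E
```

```text
t 39.55 pos [431.  243.  133.5] yaw -15.13 tilt z [ 4.e-04  1.e-04 -1.e+00] F [-0.   0.5 -1.9] open 13.7
tool turn z -0.0 shift in NEW-yaw tool axes -1.7 0.4 26.1  in CURRENT [-1.7  0.4 26.1]
```

View pics/w30.png

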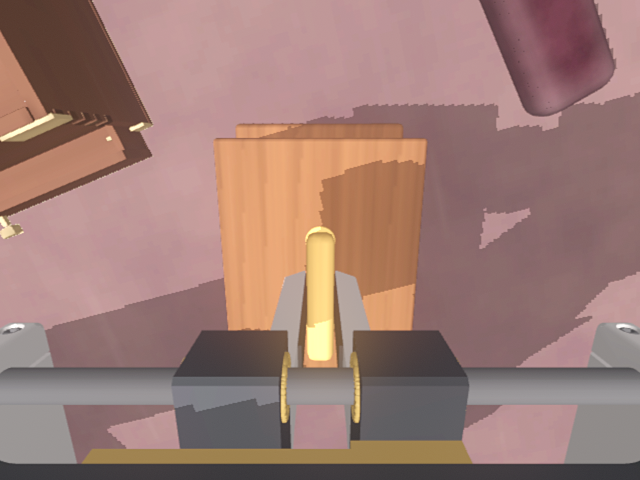

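View pics/w30c.png

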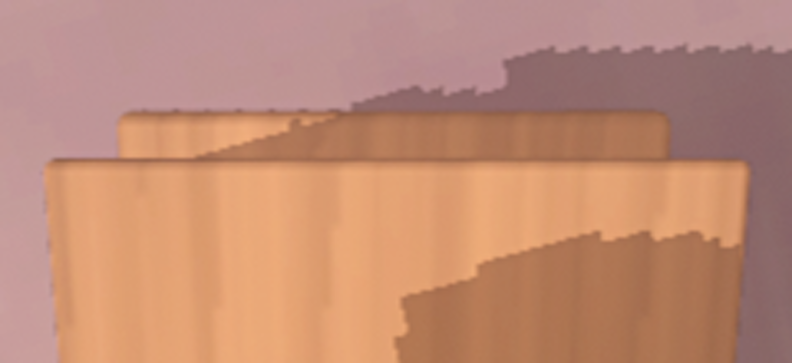

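```bash
python3 - <<'E'
from h import *
d=dict(np.load("w30.npz"))
n=np.radians(-15.13);X=np.array([np.cos(n),np.sin(n),0]);Y=np.array([np.sin(n),-np.cos(n),0])
A=lambda x,y:[200+(x+.5)/3.3-.5,90+(y+.5)/3.3-.5]
for p,z in((A(118,112),8),(A(668,112),8),(A(47,160),133.5-35.4+13),(A(749,162),133.5-35.4+13)):
    q=cast(d,[p],z)[0]-[431,243,133.5]; print((q@X).round(1),(q@Y).round(1))
E
```

```text
-66.0 -91.6
64.6 -91.5
-53.5 -80.2
54.2 -79.9
```

>>> play_rows:
  rows:
    - {"twist": [0, 0, 0], "translation": [-1.6, 0.6, 0], "grip": -1}
    - {"twist": [0, 0, 0], "translation": [0, 0, 5], "grip": -1}
    - {"twist": [0, 0, 0], "translation": [0, 0, 5], "grip": -1}
    - {"twist": [0, 0, 0], "translation": [0, 0, 4], "grip": -1}
    - {"twist": [0, 0, 0], "translation": [0, 0, 3], "grip": -1}
    - {"twist": [0, 0, 0], "translation": [0, 0, 2], "grip": -1}
    - {"twist": [0, 0, 0], "translation": [0, 0, 0], "grip": -1}
    - {"twist": [0, 0, 0], "translation": [0, 0, 0], "grip": -1}
    - {"twist": [0, 0, 0], "translation": [0, 0, 0], "grip": -1}
    - {"twist": [0, 0, 0], "translation": [0, 0, 0], "grip": -1}

```text
time_s: 40.43
tcp_pos: [429.4, 242.9, 114.5]
ee_rot: [0.991, -0.132, 0.0, -0.0]
wrist_force: [0.1, 0.1, -1.6]
opening: 13.6
```

```bash
python3 go.py 429.2 243 107.4 -15.1;  python3 - <<'E'
from h import *
d=arm.get_image("wrist"); np.savez("w31.npz",**d); crop(d,200,90,240,110,3.3,"w31c.png")
d=arm.get_image("scene"); crop(d,130,150,130,120,5,"s31.png")
E
```

```text
t 40.43 pos [429.4 242.9 114.5] yaw -15.13 tilt z [ 6.e-04  1.e-04 -1.e+00] F [ 0.1  0.1 -1.6] open 13.6
tool turn z -0.0 shift in NEW-yaw tool axes -0.2 -0.1 7.1  in CURRENT [-0.2 -0.1  7.1]
```

View pics/w31c.png

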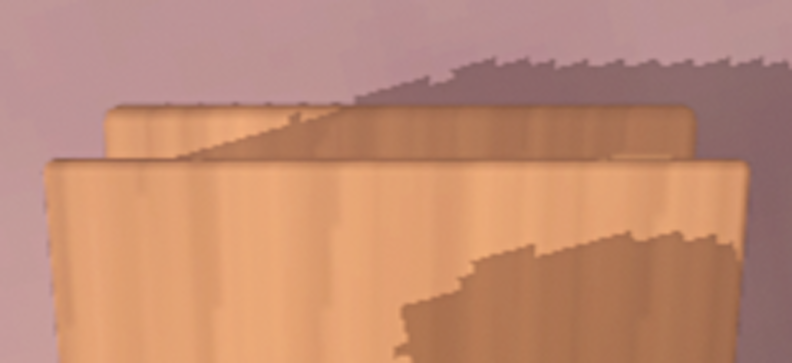

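View pics/s31.png

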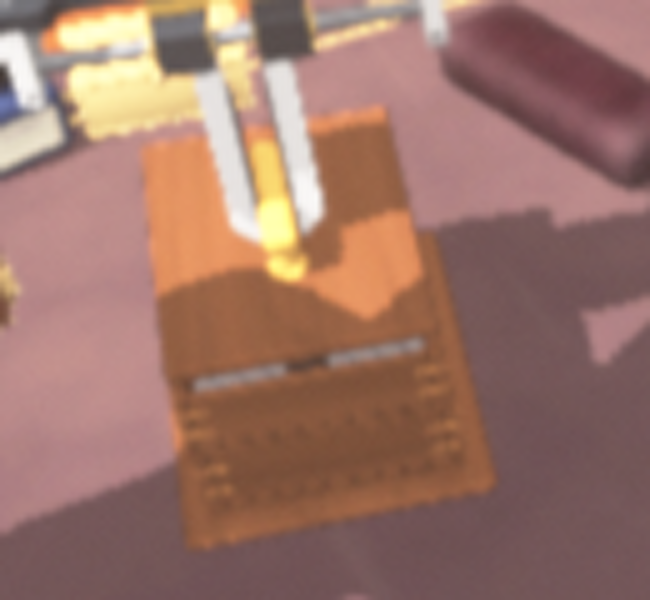

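>>> play_rows:
  rows:
    - {"twist": [0, 0, 0], "translation": [0, 0.3, 1], "grip": -1}
    - {"twist": [0, 0, 0], "translation": [0, 0, 1], "grip": -1}
    - {"twist": [0, 0, 0], "translation": [0, 0, 1], "grip": -1}
    - {"twist": [0, 0, 0], "translation": [0, 0, 1], "grip": -1}
    - {"twist": [0, 0, 0], "translation": [0, 0, 1], "grip": -1}
    - {"twist": [0, 0, 0], "translation": [0, 0, 1], "grip": -1}
    - {"twist": [0, 0, 0], "translation": [0, 0, 0.7], "grip": -1}
    - {"twist": [0, 0, 0], "translation": [0, 0, 0], "grip": -1}
    - {"twist": [0, 0, 0], "translation": [0, 0, 0], "grip": -1}
    - {"twist": [0, 0, 0], "translation": [0, 0, 0], "grip": -1}

```text
time_s: 41.37
tcp_pos: [429.1, 242.5, 107.5]
ee_rot: [0.991, -0.132, 0.0, 0.0]
wrist_force: [1.1, -0.4, -2.3]
opening: 13.8
```

```bash
python3 go.py 429.2 243 107.4 -15.1;  python3 - <<'E'
from h import *
print(arm.observe()["wrist_torque"])
d=arm.get_image("scene"); crop(d,130,150,130,120,5,"s32.png")
E
```

```text
t 41.37 pos [429.1 242.5 107.5] yaw -15.13 tilt z [ 1.e-04 -1.e-04 -1.e+00] F [ 1.1 -0.4 -2.3] open 13.8
tool turn z -0.0 shift in NEW-yaw tool axes -0.1 -0.5 0.1  in CURRENT [-0.1 -0.5  0.1]
[-0.02349228 -0.10992244 -0.03725914]
```

View pics/s32.png

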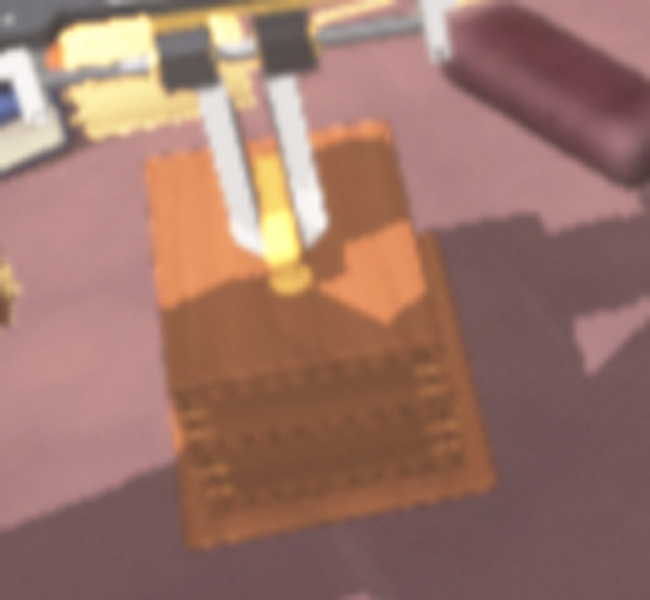

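>>> play_rows:
  rows:
    - {"twist": [0, 0, 0], "translation": [0, 0, 0.6], "grip": -1}
    - {"twist": [0, 0, 0], "translation": [0, 0, 0.6], "grip": -1}
    - {"twist": [0, 0, 0], "translation": [0, 0, 0.6], "grip": -1}
    - {"twist": [0, 0, 0], "translation": [0, 0, 0], "grip": -1}
    - {"twist": [0, 0, 0], "translation": [0, 0, 0], "grip": -1}
    - {"twist": [0, 0, 0], "translation": [0, 0, 0], "grip": -1}
    - {"twist": [0, 0, 0], "translation": [0, 0, 0], "grip": -1}
    - {"twist": [0, 0, 0], "translation": [0, 0, 0], "grip": -1}
    - {"twist": [0, 0, 0], "translation": [0, 0, 0], "grip": -1}
    - {"twist": [0, 0, 0], "translation": [0, 0, 0], "grip": -1}

```text
time_s: 42.25
tcp_pos: [429.2, 242.6, 107.4]
ee_rot: [0.991, -0.132, 0.0, -0.0]
wrist_force: [-2.4, -1.1, 6.0]
opening: 13.8
```

```bash
python3 go.py 429.2 243 107.4 -15.1
```

```text
t 42.25 pos [429.2 242.6 107.4] yaw -15.12 tilt z [ 9.e-04  2.e-04 -1.e+00] F [-2.4 -1.1  6. ] open 13.8
tool turn z -0.0 shift in NEW-yaw tool axes -0.1 -0.4 -0.0  in CURRENT [-0.1 -0.4 -0. ]
```

>>> play_rows:
  rows:
    - {"twist": [0, 0, 0], "translation": [0, 0, -1.2], "grip": -1}
    - {"twist": [0, 0, 0], "translation": [0, 0, 0], "grip": -1}
    - {"twist": [0, 0, 0], "translation": [0, 0, 0], "grip": -0.5}
    - {"twist": [0, 0, 0], "translation": [0, 0, 0], "grip": -0.2}
    - {"twist": [0, 0, 0], "translation": [0, 0, 0], "grip": -0.2}
    - {"twist": [0, 0, 0], "translation": [0, 0, 0], "grip": -0.2}
    - {"twist": [0, 0, 0], "translation": [0, 0, 0], "grip": -0.2}
    - {"twist": [0, 0, 0], "translation": [0, 0, -5], "grip": -0.2}
    - {"twist": [0, 0, 0], "translation": [0, 0, -20], "grip": -0.2}
    - {"twist": [0, 0, 0], "translation": [0, 0, -35], "grip": -0.2}

```text
time_s: 43.08
tcp_pos: [426.6, 241.4, 163.5]
ee_rot: [0.991, -0.132, -0.004, 0.002]
wrist_force: [0.4, 0.3, -0.0]
opening: 37.3
```

>>> play_rows:
  rows:
    - {"twist": [0, 0, 0], "translation": [0, 0, -35], "grip": -0.2}
    - {"twist": [0, 0, 0], "translation": [0, 0, -35], "grip": -0.2}
    - {"twist": [0, 0, 0], "translation": [0, 0, 0], "grip": -0.2}
    - {"twist": [0, 0, 0], "translation": [0, 0, 0], "grip": -0.2}
    - {"twist": [0, 0, 0], "translation": [0, 0, 0], "grip": -0.2}
    - {"twist": [0, 0, 0], "translation": [0, 0, 0], "grip": -0.2}
    - {"twist": [0, 0, 0], "translation": [0, 0, 0], "grip": -0.2}
    - {"twist": [0, 0, 0], "translation": [0, 0, 0], "grip": -0.2}
    - {"twist": [0, 0, 0], "translation": [0, 0, 0], "grip": -0.2}
    - {"twist": [0, 0, 0], "translation": [0, 0, 0], "grip": -0.2}

```text
time_s: 43.92
tcp_pos: [428.9, 242.4, 236.2]
ee_rot: [0.991, -0.132, -0.001, 0.0]
wrist_force: [-0.4, 0.3, 0.2]
opening: 37.5
```

```bash
python3 go.py 429.2 243 107.4 -15.1;  python3 - <<'E'
from h import *
d=arm.get_image("wrist"); np.savez("w33.npz",**d); cv2.imwrite("pics/w33.png",d["frame"][:,:,::-1]); 
d=arm.get_image("scene"); cv2.imwrite("pics/s33.png",d["frame"][:,:,::-1]); crop(d,140,160,110,110,6,"s33c.png")
E
```

```text
t 43.92 pos [428.9 242.4 236.2] yaw -15.13 tilt z [-1.2e-03 -6.0e-04 -1.0e+00] F [-0.4  0.3  0.2] open 37.5
tool turn z -0.0 shift in NEW-yaw tool axes 0.2 -0.7 128.8  in CURRENT [  0.3  -0.8 128.8]
```

View pics/w33.png

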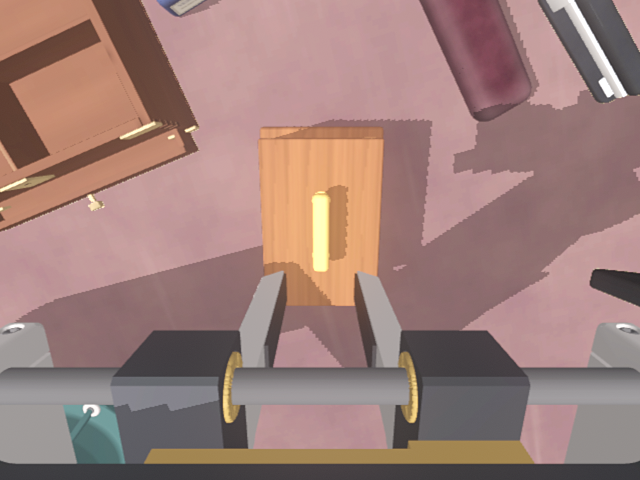

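View pics/s33.png

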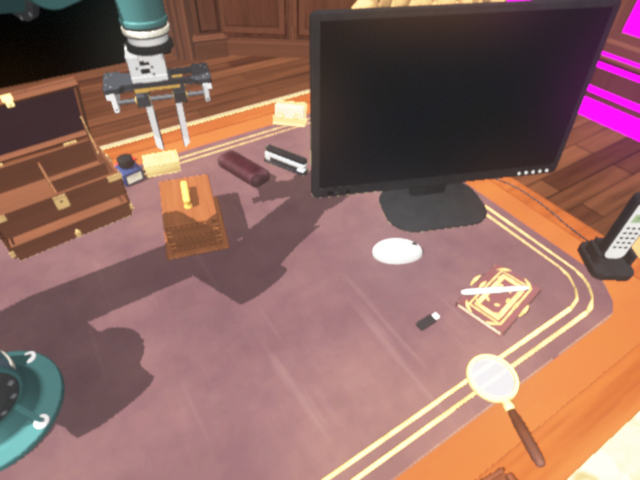

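View pics/s33c.png

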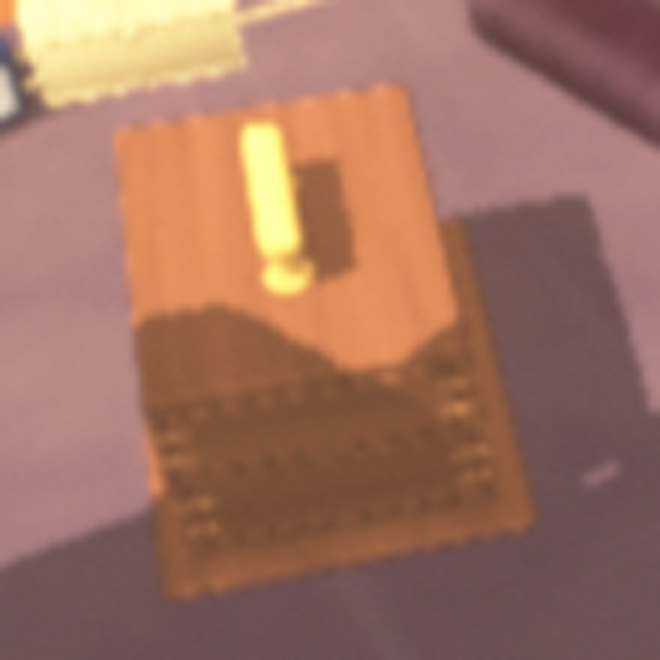

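```bash
python3 - <<'E'
from quad import *
d=dict(np.load("w33.npz"))
quad(d,[(260,138),(383,138),(378,306),(265,306)],85,1,0,0,"lid")
print(arm.hand_in())
E
```

```text
lid cen [430.5 242.9] sides [106.2 159.6 111.7 159.7] ang -15.14 -105.08
the job is handed in; nothing more can be done
None
```

The desk tidy is put away in the order you asked, and I handed the job in at about 44 s of the 141 s allowed.

- **Bottom tray:** the eraser and the binder clip are in one compartment each. The wrist pictures showed both in place before I stacked anything. The clip was let go about 6 mm above the floor of its compartment.
- **Upper tray:** it is home. Its rim measured the right size at the home height, and its centre was about 1.2 mm from the bottom tray's, within the 2 mm play. It slipped about 5 mm down in the grip when I lifted it. I first took the contact for a missed fit, backed off and lowered again, and then saw it had been seated. The most force I read there was about 17 N.
- **Memory stick:** I used the one nearest the base (about 664 mm away, against about 739 mm for the other one I could see). It lies flat in one compartment of the upper tray.
- **Lid:** it is home. It touched down at the tool height I had worked out for home (107.4 mm) with a force of about 6 N. The last picture puts its centre within about 1.5 mm of both trays, with no turn against them.
- **Last view:** the mouse and the spectacle case are where they started, and the open gripper is well above the lid, touching nothing.

**Check that disagreed:** the first top-camera estimate of the bottom tray was about 4 mm off from the wrist camera's. I went by the wrist camera, and the fits bore that out.

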